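# Clamp graphite blocks in the block-facing machine with the long T-socket

### The arm

A 6-joint arm with a two-finger parallel gripper is mounted at the origin on the work surface; the furniture and walls round the work are solid. World frame = base frame: x ahead of the robot, y to its left, z up, the work surface at z = 0. Lengths are in m, angles in rad, forces in N, time in s.
With the tool pointing down it reaches from about 0.3 to 0.775 m from the base axis. Payload 14.6 kg.
Tool frame: the origin (TCP) lies at the very end of the fingers, on their centre line; the grasp point (between the pads) lies 19 mm behind it; z points along the fingers, y is the line along which they close (so a half turn about z gives the same grasp; the last joint's range is limited). The gripper opens to 94 mm and grips with 3 to 60 N. Pads are 16 mm wide; open, the fingers measure 119 mm over their backs; the gripper's body (75 mm by 177 mm) begins 78 mm behind the grasp point.
Start: joints at [-0.067, 0.3, 1.521, -0, 1.321, -0.067], TCP at [0.55, -0, 0.205] pointing down, gripper open.
Joint ranges: [-3.03, 3.03], [-0.79, 2.21], [0.23, 2.52], [-1.04, 4.18], [0, 3.07], [-2.55, 2.55]. Speed limits (rad/s): [2.22, 2.22, 2.57, 3.14, 3.14, 3.14].

### API

Orientations are given as [roll, pitch, yaw] about the fixed x, y, z axes, in that order (R = Rz(yaw) Ry(pitch) Rx(roll)).
In Python, from station import ctrl gives the robot as it stands.
- The arm moves only by the tool carry_out, never from a script. Its argument "motion" is text: rows parted by semicolons, each of 7 numbers parted by spaces: the shift along the world's x, y, z in m, then the turn, a rotation vector about the world's x, y, z in degrees, then the closure in counts, from 0 (fully open) to 255 (shut). In form: dx dy dz wx wy wz hand; .... A call has 1 to 20 rows; each row shifts and turns the commanded pose from where the row before left it; what a row does not reach is not made up. A row lasts 1/12 s, in which the tool goes at most 41.7 mm and 7.16 degrees, less where a joint would pass 70% of its speed; a pose out of reach is approached as far as the arm can. A call is refused whole if a number of a shift passes 0.0417 or a number of a turn 7.16, either way. A call with a gripper value outside its range is refused whole. The fingers move at their own pace and stop on an object; "grip_force" is the grip in N (left out, the last holds). Time passes only in rows, so rows that do not move let the fingers close. It gives the time, the measured TCP pose, the force, the opening and the grip force at its end, in the units of the state.
- ctrl.get_obs(): the state, without advancing time (a new reading comes with each control period).
- ctrl.camera(name): name is "scene" or "side" or "wrist"; returns a dict with "pixels" (480x640x3 uint8, red, green, blue), "range_z" (480x640 float32, m along the optical axis (not along the pixel's ray), 0 where there is no reading), "K" (3x3 intrinsics, pixels), "position" and "attitude" of the camera in the world. Camera axes: x right, y up, looking along -z (the intrinsics and any distortion apply to the point x, -y, -z); pixel columns grow to the right and rows downward; lengths in m; the calibration is good to about 2 mm. A picture is of the moment at which its call begins.
- ctrl.hand_in(): hands the job in; it is judged then, once.
The state is a dict: "time_s": time; "qpos": joint angles; "joint_vel": joint speeds; "tau": joint torques, N m; "ee_pos": TCP position; "eef_rot": TCP orientation; "force": force on the tool from outside, world axes, zero at the start; "moment": the same for the moment, N m; "grip_width": finger opening in m; "grip_force": force on a finger pad.
Only numpy, scipy, OpenCV 4.12 (cv2) and the standard library are available. Lean on these libraries where they do the work, as an engineer would, in place of code of your own. Each camera call takes 0.05 s, during which the arm holds its last target. There are 200 camera calls.

### The job

Set up the block-facing machine for a run: switch it off at its red rotary isolator, lay every graphite block from the mat flat in a nest of its own on the machine, lengthwise between fence and jaw, and clamp each by turning the nut at the bottom of the bore in front of its nest clockwise to its stop with the long T-handled socket. When all blocks are clamped stand the T-socket back in its holder, and last of all switch the isolator on again; handle the blocks only while the machine is off, and leave the other things on the bench where they are.

Things in the scene. Friction and masses are not known exactly. Their poses are not given: they have to be found in the camera images.
- facer: Block-facing machine, fixed: grey-green housing 240 x 390 mm (x -100..140, y -190..200), flat deck 80 mm above the bench, rail along its rear, parked grinding head, 200 mm high, at its far rear. Origin on the bench; x to its rear (the screen at the right), y away from the robot. Three nests along y, 90 mm apart, each with, rear to front: fence, seat, sliding jaw, deep bore.
- isolator (a joint): Red rotary isolator handle on the machine's control box (far end, front), axis vertical. 0 = off (bar along the machine's y), 1.571 = on (bar along the machine's x); on is clockwise seen from above. A spring snaps it to either end; carrying it over the middle takes up to about 0.2 N m.
- isolator_grip (a point): On the isolator's axis, the height to grip, 131 mm above the bench: the bar is 16 mm thick, 62 mm long and 30 mm high, its top 12 mm above this point, free all round. The point turns with the handle; the bar lies along its y axis.
- tsocket: Long T-handled socket, 176 mm, 0.25 to 0.42 kg, upright in its holder. Origin: centre of the mouth (lower end), z up the shank. Flat blue handle: 18 mm thick (along x), 88 mm wide (along y), 142 to 176 mm above the origin. Socket 53 mm outside; hexagon mouth 37.6 mm across flats, bevelled, 26 mm deep, two flats square to the tool's x axis.
- holder_in (a point): Fixed holder for the T-socket, an 80 mm square foot with an upright round cup: the centre of the cup's floor, 10 mm above the bench, where the T-socket's mouth stands; the cup is 58 mm wide inside and 50 mm deep.
- nest_a (a point): The near nest: place of the centre of a block's underside when clamped against the fence (on the deck, 80 mm above the bench). Axes as the machine's; the block's 60 mm length lies along x. Fence 18 mm high, its face 30 mm beyond (+x); strips 4 mm high, 62 mm apart, at the sides; the open jaw's face is 68 mm from the fence, so an unclamped block may lie up to 8 mm nearer.
- bore_a (a point): Mouth of the vertical bore in front of the near nest: centre of the collar's top, 92 mm above the bench, 64 mm wide. At the bottom the clamp nut, a hexagon 34 mm across flats, top 65 mm below this point (stud end 6 mm higher), on a washer 81 mm below, where the fully seated T-socket's mouth rests. It slips on when the hexagons agree within 0.2 rad and the axes within 2 mm.
- nut_a (a joint): Angle of the near nest's nut: 0 = jaw open, grows clockwise seen from above, stop at 1.25 rad = clamped; it stays where it is left. At 0 two of its flats are square to the machine's x axis. It drives the jaw 10.5 mm towards the fence; with a block in, the sprung pad meets it by about 0.95 rad; turning takes up to about 0.35 N m. The T-socket has about 0.25 rad of play on it.
- pad_a: Brass-faced clamp pad of the near nest's jaw, 44 mm wide and 14 mm high, on a stiff spring; it presses on the block with about 15 N when clamped.
- block_a: Graphite block, 52 (x) x 60 (y) x 24 mm, 0.1 to 0.18 kg, lying flat on the grey mat (2 mm thick); origin at the centre of its underside. The blocks are all alike and may go in any nest. Two or three of the three are there; an absent one reads None from the start.
- nest_b (a point): The middle nest: place of the centre of a block's underside when clamped against the fence (on the deck, 80 mm above the bench). Axes as the machine's; the block's 60 mm length lies along x. Fence 18 mm high, its face 30 mm beyond (+x); strips 4 mm high, 62 mm apart, at the sides; the open jaw's face is 68 mm from the fence, so an unclamped block may lie up to 8 mm nearer.
- bore_b (a point): Mouth of the vertical bore in front of the middle nest: centre of the collar's top, 92 mm above the bench, 64 mm wide. At the bottom the clamp nut, a hexagon 34 mm across flats, top 65 mm below this point (stud end 6 mm higher), on a washer 81 mm below, where the fully seated T-socket's mouth rests. It slips on when the hexagons agree within 0.2 rad and the axes within 2 mm.
- nut_b (a joint): Angle of the middle nest's nut: 0 = jaw open, grows clockwise seen from above, stop at 1.25 rad = clamped; it stays where it is left. At 0 two of its flats are square to the machine's x axis. It drives the jaw 10.5 mm towards the fence; with a block in, the sprung pad meets it by about 0.95 rad; turning takes up to about 0.35 N m. The T-socket has about 0.25 rad of play on it.
- pad_b: Brass-faced clamp pad of the middle nest's jaw, 44 mm wide and 14 mm high, on a stiff spring; it presses on the block with about 15 N when clamped.
- block_b: Graphite block, 52 (x) x 60 (y) x 24 mm, 0.1 to 0.18 kg, lying flat on the grey mat (2 mm thick); origin at the centre of its underside. The blocks are all alike and may go in any nest. Two or three of the three are there; an absent one reads None from the start.
- nest_c (a point): The far nest: place of the centre of a block's underside when clamped against the fence (on the deck, 80 mm above the bench). Axes as the machine's; the block's 60 mm length lies along x. Fence 18 mm high, its face 30 mm beyond (+x); strips 4 mm high, 62 mm apart, at the sides; the open jaw's face is 68 mm from the fence, so an unclamped block may lie up to 8 mm nearer.
- bore_c (a point): Mouth of the vertical bore in front of the far nest: centre of the collar's top, 92 mm above the bench, 64 mm wide. At the bottom the clamp nut, a hexagon 34 mm across flats, top 65 mm below this point (stud end 6 mm higher), on a washer 81 mm below, where the fully seated T-socket's mouth rests. It slips on when the hexagons agree within 0.2 rad and the axes within 2 mm.
- nut_c (a joint): Angle of the far nest's nut: 0 = jaw open, grows clockwise seen from above, stop at 1.25 rad = clamped; it stays where it is left. At 0 two of its flats are square to the machine's x axis. It drives the jaw 10.5 mm towards the fence; with a block in, the sprung pad meets it by about 0.95 rad; turning takes up to about 0.35 N m. The T-socket has about 0.25 rad of play on it.
- pad_c: Brass-faced clamp pad of the far nest's jaw, 44 mm wide and 14 mm high, on a stiff spring; it presses on the block with about 15 N when clamped.
- block_c: Graphite block, 52 (x) x 60 (y) x 24 mm, 0.1 to 0.18 kg, lying flat on the grey mat (2 mm thick); origin at the centre of its underside. The blocks are all alike and may go in any nest. Two or three of the three are there; an absent one reads None from the start.
- frit_teal: Jar of teal glass frit, 50 mm wide, 49 mm high, bystander.
- timer: White kitchen timer, 66 mm high, near the robot, bystander.
Not all that is in view belongs to the job. What is shaped like the block_a but purple is not meant. Leave any blue look-alike of the block_c alone.

How it is judged:
By the outcome, as a careful person would: the job done as asked, in the order asked, and still so for the second after the job is handed in, with the robot touching nothing.
Of block_a, block_b, block_c only 2 to 3 are there at a start; the rules pass over those that are not, and their reading is None.
At some moment in a run one of block_a, block_b, block_c may be knocked a few centimetres aside while the robot is not near it.
It also fails if it takes over 210 s, if anything falls off the work surface, if the arm or the gripper's body presses on something with over 40 N, if the wrist force passes 120 N, or if a joint passes its speed limit or range.

## Working session

There is one attempt and no reset: what is moved stays moved. The work goes in short steps, Python scripts to look and compute and a tool call to move; the robot and the scene stay as the last step left them, time stands still between calls to the robot, and variables do not carry over. Pictures are saved under pics/ and viewed, at most 14 in all, crops included, and the job is handed in when it is done.

Besides the shell and the picture viewer there is one more tool, called after ">>>" by a JSON object that holds its "name" and its "arguments", one argument or row to a line. carry_out: Moves the arm, as the interface text tells. Its arguments: {"type":"object","properties":{"motion":{"type":"string"},"grip_force":{"type":"number"}},"required":["motion"]}

```bash
mkdir -p pics; ls
cat > h.py <<'E'
import numpy as np, cv2
from station import ctrl
from scipy.spatial.transform import Rotation as R
def cam(n):
    c=ctrl.camera(n); 
    for k in("pixels","range_z","K","position"): c[k]=np.asarray(c[k])
    a=np.asarray(c["attitude"],float)
    c["R"]=a if a.shape==(3,3) else (R.from_euler("xyz",a).as_matrix() if a.size==3 else R.from_quat(a).as_matrix())
    return c
def cloud(c):
    v,u=np.mgrid[:480,:640]; K=c["K"]; z=c["range_z"]
    p=np.stack([(u-K[0,2])/K[0,0]*z,-(v-K[1,2])/K[1,1]*z,-z],-1)
    return p@c["R"].T+c["position"]
def save(c,f): cv2.imwrite("pics/"+f,c["pixels"][...,::-1])
E
python3 - <<'E'
from h import *
o=ctrl.get_obs(); print(o)
for n in("scene","side","wrist"):
    c=cam(n); save(c,n+"0.png"); np.savez(n+"0.npz",**{k:c[k] for k in("pixels","range_z","K","position","R")}); print(n,c["position"],c["attitude"],c["K"].tolist(),[k for k in c])
E
```

```text
pics
{'time_s': 0.0, 'qpos': array([-6.65833575e-02,  3.00468860e-01,  1.52156573e+00, -2.07503655e-05,
        1.32070874e+00, -6.66049798e-02]), 'joint_vel': array([-0.00105337,  0.00085476,  0.00101274, -0.00116277,  0.00166809,
       -0.00084767]), 'tau': array([-1.53750298e-03, -5.31805658e+01, -3.52735734e+01,  7.07558286e-02,
        2.43994006e-02, -4.79655944e-05]), 'ee_pos': array([5.49740599e-01, 1.80641651e-05, 2.04894057e-01]), 'eef_rot': array([-3.14044319e+00, -5.65295368e-05,  1.57082306e+00]), 'force': array([ 0.77153338,  0.28082724, -0.60318485]), 'moment': array([-0.02865709,  0.0147699 ,  0.02107382]), 'grip_force': 0.0, 'grip_width': 0.09423995368296827}
scene [-0.08300306  0.96771901  0.55292417] [ 1.11817763e+00  2.06822788e-03 -2.46745282e+00] [[433.5173988884232, 0.0, 315.47636788274025], [0.0, 433.5173988884232, 233.1651764405473], [0.0, 0.0, 1.0]] ['pixels', 'range_z', 'K', 'position', 'attitude', 'R']
side [-0.12004174  0.77584456  1.18481624] [ 0.64505909 -0.00677712 -2.29932849] [[457.86428297279235, 0.0, 318.7489557872524], [0.0, 457.86428297279235, 240.55913720234622], [0.0, 0.0, 1.0]] ['pixels', 'range_z', 'K', 'position', 'attitude', 'R']
wrist [0.55029363 0.06927893 0.38336151] [-0.24435479  0.00216895 -0.00050341] [[405.92048122568485, 0.0, 324.18274692183195], [0.0, 405.92048122568485, 238.46954387201382], [0.0, 0.0, 1.0]] ['pixels', 'range_z', 'K', 'position', 'attitude', 'R']
```

View pics/side0.png

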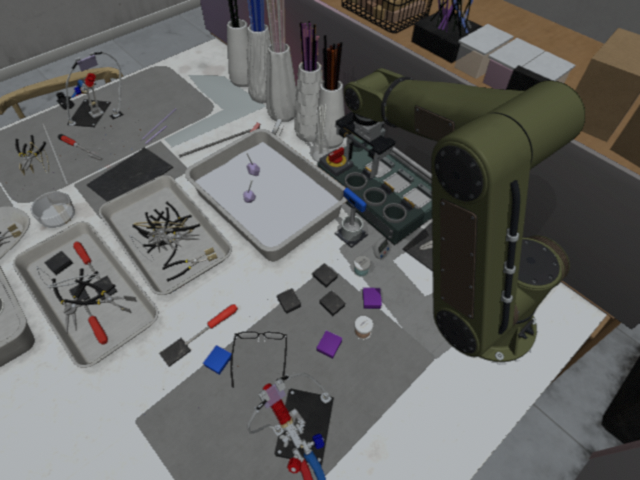

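View pics/scene0.png

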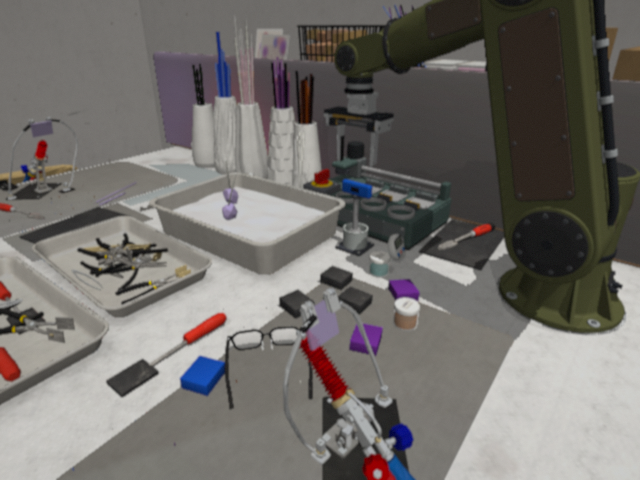

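The side view shows three dark blocks at (324,274), (289,300) and (332,302). Purple look-alikes are at (372,298) and (330,345), a blue one at (217,360). The T-socket handle is at (354,198), the isolator at (337,157), and the bores at about (352,180), (374,194) and (397,211).

```bash
cat >> h.py <<'E'
def load(n): return dict(np.load(n))
def rects(mask,P,minn=60):
    m=cv2.morphologyEx(mask.astype(np.uint8),cv2.MORPH_OPEN,np.ones((3,3)))
    n,l,s,cc=cv2.connectedComponentsWithStats(m); out=[]
    for i in range(1,n):
        if s[i,4]<minn: continue
        p=P[l==i]; r=cv2.minAreaRect((p[:,:2]*1000).astype(np.float32))
        out.append((cc[i].round().tolist(),int(s[i,4]),np.round(r[0],1).tolist(),np.round(r[1],1).tolist(),round(r[2],1),round(float(np.median(p[:,2])),4)))
    return out
def hsv(c): return cv2.cvtColor(c["pixels"],cv2.COLOR_RGB2HSV)
E
python3 - <<'E'
from h import *
for n in("side","scene","wrist"):
    c=load(n+"0.npz"); P=cloud(c); H=hsv(c); g=c["pixels"].max(-1); z=P[...,2]
    print(n); 
    def show(t,m,k=60):
        for r in rects(m,P,k): print(t,r)
    reg=(P[...,0]>.2)&(P[...,0]<.85)&(abs(P[...,1])<.6)&(c["range_z"]>0)
    show("blk",reg&(z>.02)&(z<.033)&(g<75))
    show("col",reg&(z>.088)&(z<.097))
    show("deck",reg&(z>.075)&(z<.085),300)
    blue=reg&(H[...,0]>100)&(H[...,0]<125)&(H[...,1]>150)&(z>.1); show("tsock",blue,20)
    red=reg&((H[...,0]<8)|(H[...,0]>172))&(H[...,1]>150)&(z>.1); show("red",red,20)
E
```

```text
side
blk ([325.0, 274.0], 275, [420.8, 258.1], [58.0, 52.9], 3.3, 0.0269)
blk ([289.0, 300.0], 305, [424.7, 396.9], [50.4, 58.6], 78.8, 0.0265)
blk ([332.0, 302.0], 306, [336.0, 307.5], [59.8, 52.2], 1.9, 0.0272)
deck ([356.0, 164.0], 393, [647.1, -90.2], [73.5, 201.3], 23.3, 0.0812)
deck ([402.0, 194.0], 1018, [461.1, -128.5], [149.9, 336.3], 38.4, 0.0816)
tsock ([355.0, 200.0], 228, [484.9, 84.3], [20.9, 82.2], 88.9, 0.1839)
red ([337.0, 156.0], 137, [693.5, -40.2], [60.4, 26.2], 78.9, 0.1305)
scene
blk ([477.0, 217.0], 216, [290.6, -271.9], [47.8, 158.4], 73.7, 0.0265)
blk ([379.0, 233.0], 80, [458.2, 12.2], [6.7, 63.3], 89.2, 0.0266)
blk ([336.0, 275.0], 294, [421.0, 262.6], [58.2, 48.9], 2.1, 0.0254)
blk ([355.0, 297.0], 381, [337.4, 309.5], [58.7, 51.0], 1.8, 0.0254)
blk ([294.0, 300.0], 318, [425.3, 398.9], [49.4, 57.2], 77.5, 0.0255)
deck ([406.0, 204.0], 1189, [478.1, -111.8], [246.0, 245.3], 86.8, 0.0801)
tsock ([357.0, 188.0], 345, [485.7, 87.1], [18.2, 85.3], 88.1, 0.1751)
red ([322.0, 176.0], 149, [694.5, -41.7], [25.2, 63.0], 4.7, 0.1293)
wrist
blk ([162.0, 263.0], 1273
[... 1038 characters left out ...]
, 432.0], 583, [503.7, -170.1], [7.6, 62.1], 82.9, 0.0929)
col ([377.0, 435.0], 606, [592.7, -173.2], [61.5, 7.1], 1.6, 0.093)
col ([159.0, 470.0], 196, [409.1, -208.6], [3.5, 49.8], 88.1, 0.0927)
deck ([286.0, 289.0], 22361, [557.5, -56.0], [128.6, 393.0], 88.7, 0.0792)
deck ([129.0, 284.0], 614, [397.1, -40.2], [23.2, 61.9], 22.6, 0.0794)
deck ([260.0, 301.0], 520, [499.1, -53.0], [27.0, 63.7], 64.9, 0.0792)
deck ([392.0, 308.0], 454, [601.4, -61.2], [59.1, 19.1], 8.7, 0.0791)
deck ([321.0, 436.0], 13641, [542.4, -189.0], [323.0, 69.1], 0.2, 0.0792)
tsock ([201.0, 109.0], 7030, [491.1, 82.1], [18.1, 87.0], 88.3, 0.1851)
red ([541.0, 305.0], 4309, [663.8, -6.2], [51.7, 148.3], 44.6, 0.1308)
```

View pics/wrist0.png

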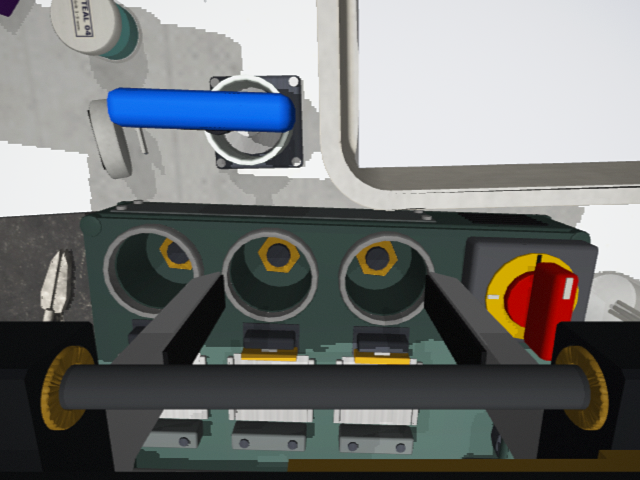

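The wrist view shows the three bores at about (150,270), (271,274) and (385,280), with nuts visible inside. The blue T-handle is at (201,109), and the red isolator bar at (545,305) lies along machine x, so it is on. The jaws and fences are at rows 345 and 435. I'll refine the machine frame and find the parked head next.

Run:
```python
from h import *
c=load("wrist0.npz"); P=cloud(c); z=P[...,2]; X,Y=P[...,0],P[...,1]
# collar circle fits: ring top pts
for x0,y0 in((418,-31),(508,-34),(596,-37)):
    m=(z>.0895)&(z<.093)&(np.hypot(X*1000-x0,Y*1000-y0)<50); p=P[m][:,:2]*1000
    A=np.c_[2*p,np.ones(len(p))]; s=np.linalg.lstsq(A,(p**2).sum(1),rcond=None)[0]; print("ring",len(p),s[:2].round(1),np.sqrt(s[2]+s[0]**2+s[1]**2).round(1))
for x0 in(505,594):
    for y in range(-84,-186,-3):
        m=(abs(X*1000-x0)<8)&(abs(Y*1000-y)<1.5)
        if m.sum(): print(y,(np.median(z[m])*1000).round(1),end="; ")
    print()
s=load("side0.npz"); w=load("scene0.npz")
for k in(s,w):
    Q=cloud(k); m=(Q[...,2]>.13)&(Q[...,0]>.3)&(Q[...,0]<.85)&(Q[...,1]<-.0)&(Q[...,1]>-.28)&(Q[...,2]<.26)
    H=np.histogram2d(Q[m][:,0],Q[m][:,1],bins=[np.arange(.3,.9,.05),np.arange(-.3,.05,.05)])[0]; print(H.astype(int).T)
```

```text
ring 1245 [418.3 -31.4] 34.5
ring 1554 [507.9 -36. ] 35.1
ring 1367 [597.7 -38.8] 35.2
-84 95.5; -87 96.2; -90 95.8; -93 92.1; -96 93.1; -99 95.5; -102 95.4; -111 80.1; -114 79.7; -156 80.5; -159 80.0; -162 79.8; -165 80.1; -168 85.6; -171 92.0; -174 97.2; -177 97.1; -180 96.9; -183 97.0; 
-84 86.3; -87 95.4; -90 95.9; -93 95.8; -96 91.9; -99 93.1; -102 95.5; -105 95.4; -114 79.7; -156 80.4; -159 79.7; -162 79.7; -165 79.6; -168 79.7; -171 85.5; -174 91.0; -177 96.8; -180 96.9; -183 97.0; 
[[  0   0   0  84 180 130  86  34   1   0  16   0]
 [  0   0   0   0   0   0   0  30   0   0  24   0]
 [  0   0   0   0   0   0   0   1   0   0 331   0]
 [  0   0   0   0   0   0   0  24  11   0  48   0]
 [  0   0   0   0   0   0   0  23  10   0 158   0]
 [  0   0   0  23   0  21   1  39  30   0   0   0]]
[[772 710 669 626 588 553 370 180 197 179 216   0]
 [  0   3   0   0   0   0   0 238  89   0   9   0]
 [  0   3   0   0   0   0   0  76  45   0 350   0]
 [  0   0   0   0   0   0   0  48  42   0  62   0]
 [  0   0   0   0   0   0   0  22   5   0 205   0]
 [  0   0   0  33   0  34   0  42  17   0   0   0]]
```

Machine yaw is about −92°. Bore b is at (508,−35.4) and nest b at about (504,−140.5). Candidates: graphite blocks in side view at (325,274), (289,300) and (332,302); look-alikes are purple at (372,298) and (330,345), blue at (217,360). I choose the three dark ones. The crop check comes when I hover over them. First I move over the isolator.

>>> {"name": "carry_out", "arguments": {
  "motion": "0.029 -0.0082 0 0 0 -2 100; 0.029 -0.0082 0 0 0 0 100; 0.029 -0.0082 0 0 0 0 100; 0.029 -0.0082 0 0 0 0 100; 0.028 -0.0082 0 0 0 0 100; 0 0 0 0 0 0 100; 0 0 0 0 0 0 100",
  "grip_force": 30
}}

```text
time_s: 0.73
ee_pos: [0.6942, -0.0413, 0.2035]
eef_rot: [-3.139, -0.0, 1.535]
force: [-0.2, 0.6, 0.2]
grip_width: 0.0574
grip_force: 0.0
```

Run:
```python
from h import *
c=cam("wrist"); save(c,"w1.png"); P=cloud(c); H=hsv(c)
z=P[...,2]; red=((H[...,0]<8)|(H[...,0]>172))&(H[...,1]>150)&(z>.138)&(z<.148)
print(rects(red,P,20)); 
# head: high points
m=(z>.12)&(z<.23)&(P[...,1]<-.06); p=P[m]
Hh=np.histogram2d(p[:,0],p[:,1],bins=[np.arange(.5,.9,.025),np.arange(-.35,-.04,.025)])[0]; print(Hh.astype(int).T)
```

```text
[([338.0, 258.0], 2152, [702.8, -44.7], [61.7, 15.4], 88.0, 0.1417)]
[[   0    0    0    0    0    0    0    0    0    0    0    0    0    0
     0]
 [   0    0    0    0    0    0    0    0    0    0    0    0    0    0
     0]
 [   0    0    0    0    0    0    0    0    0    0    0    0    0    0
     0]
 [   0    0    0    0    0    0    0    0    0    0    0    0    0    0
     0]
 [   0    0    0    0    0    0    0    0    0    0    0    0    0    0
     0]
 [   0    0    0    0    0    0   57   10    0   60    0    0    0    0
     0]
 [   0    0    0    0    0    0    0  620  705  220    0    0    0    0
     0]
 [   0    0    0    0    0    0    0  983 1088  325    0    0    0    0
     0]
 [   0    0    0    0    0    0    0    1    0    0    0    0    0    0
    64]
 [   0    0    0    0    0    0    0    0    0    0    0    0    0    0
     0]
 [   0    0    0    0    0    0    0    1    3    0    0    0  353 1228
     0]
 [   0    0    0    0    0    0    0  198  327    0    0    0    0    0
     0]]
```

View pics/w1.png

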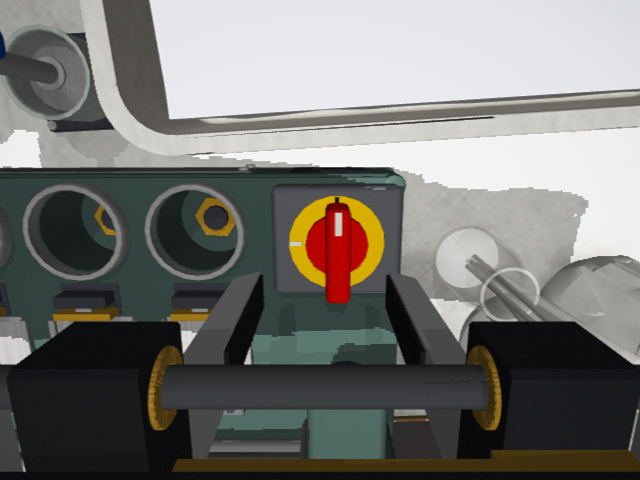

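The isolator bar runs from (338,205) to (338,300) in this picture; measured centre is (702.8,−44.7) at the right height. I'll correct, descend and grip.

>>> {"name": "carry_out", "arguments": {
  "motion": "0.0086 -0.0034 -0.01 0 0 0 100; 0 0 -0.025 0 0 0 100; 0 0 -0.025 0 0 0 100; 0 0 -0.026 0 0 0 100; 0 0 0 0 0 0 100; 0 0 0 0 0 0 255; 0 0 0 0 0 0 255; 0 0 0 0 0 0 255; 0 0 0 0 0 0 255; 0 0 0 0 0 0 255; 0 0 0 0 0 0 255",
  "grip_force": 45
}}

```text
time_s: 1.7
ee_pos: [0.7028, -0.0444, 0.1202]
eef_rot: [3.141, 0.0, 1.536]
force: [-1.0, -0.4, -0.8]
grip_width: 0.0204
grip_force: 0.0
```

Run:
```python
from h import *
for n in("side","scene"):
    c=cam(n); P=cloud(c); H=hsv(c); z=P[...,2]
    m=(P[...,0]>.55)&(P[...,0]<.8)&(P[...,1]<-.14)&(P[...,1]>-.26)&(z>.12)&(z<.215); p=P[m]
    if len(p): print(n,len(p),np.percentile(p,[2,50,98],axis=0).round(3).tolist())
    p=p[p[:,2]>.17]
    if len(p): print(n,len(p),np.percentile(p,[2,50,98],axis=0).round(3).tolist())
print(ctrl.get_obs()["qpos"])
```

```text
side 205 [[0.677, -0.213, 0.123], [0.692, -0.192, 0.146], [0.734, -0.143, 0.172]]
side 5 [[0.688, -0.202, 0.172], [0.694, -0.201, 0.174], [0.705, -0.199, 0.177]]
scene 549 [[0.583, -0.242, 0.12], [0.684, -0.206, 0.145], [0.725, -0.143, 0.194]]
scene 144 [[0.674, -0.244, 0.17], [0.689, -0.213, 0.185], [0.715, -0.198, 0.195]]
[-1.15165810e-01  7.18831896e-01  1.10091020e+00 -5.46281213e-05
  1.32216752e+00 -8.02337017e-02]
```

>>> {"name": "carry_out", "arguments": {
  "motion": "0 0 0 0 0 0 255; 0 0 0 0 0 0 255; 0 0 0 0 0 0 255; 0 0 0 0 0 7 255; 0 0 0 0 0 7 255; 0 0 0 0 0 7 255; 0 0 0 0 0 7 255; 0 0 0 0 0 7 255; 0 0 0 0 0 7 255; 0 0 0 0 0 7 255; 0 0 0 0 0 7 255; 0 0 0 0 0 7 255; 0 0 0 0 0 7 255; 0 0 0 0 0 7 255; 0 0 0 0 0 7 255; 0 0 0 0 0 6 255; 0 0 0 0 0 0 255; 0 0 0 0 0 0 255"
}}

```text
time_s: 3.3
ee_pos: [0.7025, -0.0443, 0.1199]
eef_rot: [3.141, 0.0, 3.107]
force: [-3.5, 0.3, 4.6]
grip_width: 0.0156
grip_force: 45.0
```

>>> {"name": "carry_out", "arguments": {
  "motion": "0 0 0 0 0 0 100; 0 0 0 0 0 0 100; 0 0 0 0 0 0 100; 0 0 0.03 0 0 0 100; 0 0 0.036 0 0 0 100; 0 0 0.036 0 0 0 100; 0 0 0.036 0 0 0 0; -0.0236 0.0296 0 0 0 0 0; -0.0236 0.0296 0 0 0 0 0; -0.0236 0.0296 0 0 0 0 0; -0.0236 0.0296 0 0 0 0 0; -0.0236 0.0296 0 0 0 0 0; -0.0236 0.0296 0 0 0 0 0; -0.0236 0.0296 0 0 0 0 0; -0.0236 0.0296 0 0 0 0 0; -0.0236 0.0296 0 0 0 0 0; -0.0236 0.0296 0 0 0 0 0; -0.0236 0.0296 0 0 0 0 0; -0.0236 0.0296 0 0 0 0 0; 0 0 0 0 0 0 0"
}}

```text
time_s: 4.97
ee_pos: [0.4161, 0.3147, 0.2577]
eef_rot: [3.14, -0.0, 3.111]
force: [0.2, 0.4, 0.6]
grip_width: 0.094
grip_force: 0.0
```

Run:
```python
from h import *
c=cam("wrist"); save(c,"w2.png"); P=cloud(c); z=P[...,2]; g=c["pixels"].max(-1)
m=(z>.02)&(z<.03)&(g<90)
for r in rects(m,P,150): print(r)
for n in("scene","side"):
    c=cam(n);P=cloud(c);H=hsv(c);z=P[...,2]
    red=((H[...,0]<8)|(H[...,0]>172))&(H[...,1]>150)&(z>.12)&(abs(P[...,0]-.7)<.08)&(abs(P[...,1])<.12); print(rects(red,P,20))
    for r in rects((z>.02)&(z<.033)&(c["pixels"].max(-1)<75)&(P[...,1]>.15),P,100): print(n,r)
```

```text
([313.0, 129.0], 3202, [338.9, 305.5], [59.6, 51.7], 1.0, 0.0249)
([402.0, 215.0], 2758, [427.1, 394.3], [51.3, 60.1], 77.4, 0.0249)
([270.0, 215.0], 2785, [422.9, 257.5], [59.9, 51.8], 2.7, 0.0248)
([37.0, 252.0], 612, [457.3, 11.0], [4.0, 134.2], 88.1, 0.026)
([134.0, 271.0], 193, [481.0, 110.1], [44.2, 9.7], 16.7, 0.025)
[([322.0, 175.0], 134, [698.2, -39.5], [60.2, 18.7], 1.4, 0.1326)]
scene ([336.0, 275.0], 315, [420.3, 260.9], [59.0, 53.8], 8.1, 0.0253)
scene ([355.0, 297.0], 387, [336.7, 309.8], [58.4, 50.5], 2.1, 0.0254)
scene ([293.0, 301.0], 306, [425.7, 399.0], [50.3, 56.2], 78.0, 0.0256)
[]
side ([57.0, 261.0], 253, [997.1, 839.8], [54.2, 55.9], 7.2, 0.0256)
side ([324.0, 274.0], 251, [419.9, 259.6], [57.0, 50.6], 2.7, 0.0268)
side ([288.0, 300.0], 297, [424.7, 396.9], [52.0, 57.9], 77.3, 0.0268)
side ([331.0, 302.0], 309, [336.4, 307.9], [59.8, 52.5], 7.5, 0.0267)
```

View pics/w2.png

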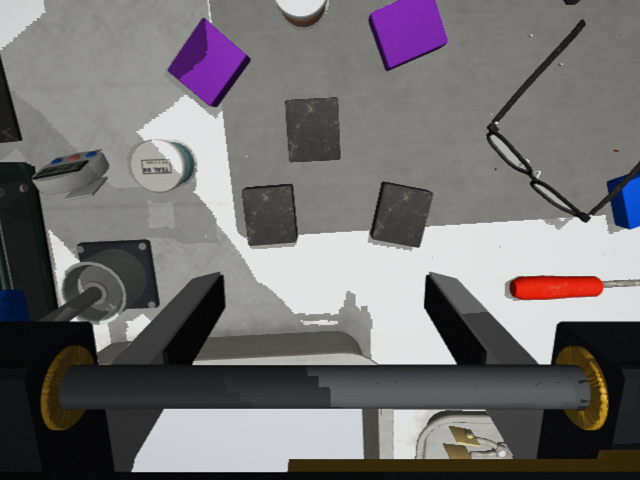

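This view shows graphite blocks at (313,129), (270,215) and (402,215). The two purple ones at (208,62) and (408,32), and the blue one at (628,205), are not mine. The isolator is off. I'll pick the block at (423,258).

>>> {"name": "carry_out", "arguments": {
  "motion": "0.0035 -0.0285 0 0 0 4.5 45; 0.0035 -0.0285 -0.03 0 0 0 45; 0 0 -0.036 0 0 0 45; 0 0 -0.036 0 0 0 45; 0 0 -0.036 0 0 0 45; 0 0 -0.036 0 0 0 45; 0 0 -0.036 0 0 0 45; 0 0 -0.028 0 0 0 45; 0 0 -0.0095 0 0 0 45; 0 0 0 0 0 0 45; 0 0 0 0 0 0 255; 0 0 0 0 0 0 255; 0 0 0 0 0 0 255; 0 0 0 0 0 0 255; 0 0 0 0 0 0 255; 0 0 0 0 0 0 255",
  "grip_force": 25
}}

```text
time_s: 6.45
ee_pos: [0.4272, 0.2543, 0.0113]
eef_rot: [3.14, 0.002, -3.098]
force: [-0.8, 0.1, 7.8]
grip_width: 0.0517
grip_force: 25.0
```

>>> {"name": "carry_out", "arguments": {
  "motion": "0 0 0.02 0 0 0 255; 0 0 0.036 0 0 0 255; 0 0 0.036 0 0 0 255; 0 0 0.036 0 0 0 255; 0 0 0.04 0 0 0 255; 0 0 0.04 0 0 -5 255; 0 0 0.04 0 0 -5.5 255; 0.0139 -0.0331 0 0 0 -7 255; 0.0139 -0.0331 0 0 0 -7 255; 0.0139 -0.0331 0 0 0 -7 255; 0.0139 -0.0331 0 0 0 -7 255; 0.0139 -0.0331 0 0 0 -7 255; 0.0139 -0.0331 0 0 0 -7 255; 0.0139 -0.0331 0 0 0 -7 255; 0.0139 -0.0331 0 0 0 -7 255; 0.0139 -0.0331 0 0 0 -7 255; 0.0139 -0.0331 0 0 0 -7 255; 0.0139 -0.0331 0 0 0 -7 255; 0.0139 -0.0331 0 0 0 -7 255; 0 0 0 0 0 0 255"
}}

```text
time_s: 8.12
ee_pos: [0.5938, -0.1485, 0.2571]
eef_rot: [-3.141, 0.001, 1.524]
force: [-1.2, -0.1, -1.9]
grip_width: 0.0516
grip_force: 25.0
```

>>> {"name": "carry_out", "arguments": {
  "motion": "0 0 0 0 0 0 255; 0 0 0 0 0 0 255"
}}

```text
time_s: 8.28
ee_pos: [0.5929, -0.143, 0.2579]
eef_rot: [-3.141, -0.0, 1.537]
force: [-0.5, 0.4, -2.4]
grip_width: 0.052
grip_force: 25.0
```

Run:
```python
from h import *
c=cam("wrist"); save(c,"w3.png"); P=cloud(c); z=P[...,2]; g=c["pixels"].max(-1)
print(ctrl.get_obs()["ee_pos"],ctrl.get_obs()["eef_rot"])
X,Y=P[...,0]*1000,P[...,1]*1000
for x0,y0 in((418,-31),(508,-35),(598,-38)):
    m=(z>.0885)&(z<.0935)&(np.hypot(X-x0,Y-y0)<45); p=P[m][:,:2]*1000
    if len(p)<100: continue
    A=np.c_[2*p,np.ones(len(p))]; s=np.linalg.lstsq(A,(p**2).sum(1),rcond=None)[0]; print("ring",len(p),s[:2].round(1))
for x0 in(414,504,594):
    print(x0,[(y,(np.median(z[m])*1000).round(0)) for y in range(-90,-190,-4) for m in [(abs(X-x0)<15)&(abs(Y-y)<2)] if m.sum()])
    for t,k in(("pad",(z>.0915)&(z<.099)&(abs(X-x0)<40)&(Y<-70)&(Y>-125)),("fence",(z>.0955)&(z<.1)&(abs(X-x0)<40)&(Y<-160)&(Y>-200))):
        print(t,rects(k,P,150))
```

```text
[ 0.59291194 -0.1425342   0.25822256] [ 3.14157119e+00 -9.54613923e-05  1.53785563e+00]
ring 1763 [418.7 -31.7]
ring 1628 [508.3 -34.7]
ring 1604 [597.8 -37.7]
414 [(-90, np.float64(91.0)), (-94, np.float64(95.0)), (-98, np.float64(96.0)), (-102, np.float64(80.0)), (-106, np.float64(80.0)), (-110, np.float64(80.0)), (-114, np.float64(80.0)), (-118, np.float64(80.0)), (-122, np.float64(80.0)), (-126, np.float64(80.0)), (-130, np.float64(80.0)), (-134, np.float64(80.0)), (-138, np.float64(80.0)), (-142, np.float64(80.0)), (-146, np.float64(80.0)), (-150, np.float64(80.0)), (-154, np.float64(80.0)), (-158, np.float64(80.0)), (-162, np.float64(80.0)), (-166, np.float64(87.0)), (-170, np.float64(97.0)), (-174, np.float64(97.0)), (-178, np.float64(97.0)), (-182, np.float64(97.0)), (-186, np.float64(82.0))]
pad [([109.0, 158.0], 597, [416.4, -84.8], [10.8, 40.5], 88.0, 0.0961), ([111.0, 172.0], 431, [415.8, -95.9], [6.6, 44.7], 87.7, 0.0957)]
fence [([121.0, 263.0], 1177, [413.3, -174.2], [16.0, 62.1], 88.3, 0.0973)]
504 [(-90, np.float64(96.0)), (-94, np.float64(88.0)), (-98, np.float64(96
[... 802 characters left out ...]
np.float64(96.0)), (-94, np.float64(96.0)), (-98, np.float64(91.0)), (-102, np.float64(96.0)), (-106, np.float64(79.0)), (-110, np.float64(265.0)), (-114, np.float64(368.0)), (-118, np.float64(371.0)), (-122, np.float64(372.0)), (-126, np.float64(381.0)), (-130, np.float64(271.0)), (-134, np.float64(271.0)), (-138, np.float64(271.0)), (-142, np.float64(271.0)), (-146, np.float64(271.0)), (-150, np.float64(271.0)), (-154, np.float64(271.0)), (-158, np.float64(271.0)), (-162, np.float64(271.0)), (-166, np.float64(271.0)), (-170, np.float64(271.0))]
pad [([326.0, 158.0], 587, [596.0, -90.9], [10.8, 39.9], 88.1, 0.0959), ([326.0, 172.0], 375, [595.7, -101.5], [5.7, 43.5], 88.0, 0.0956)]
fence []
```

View pics/w3.png

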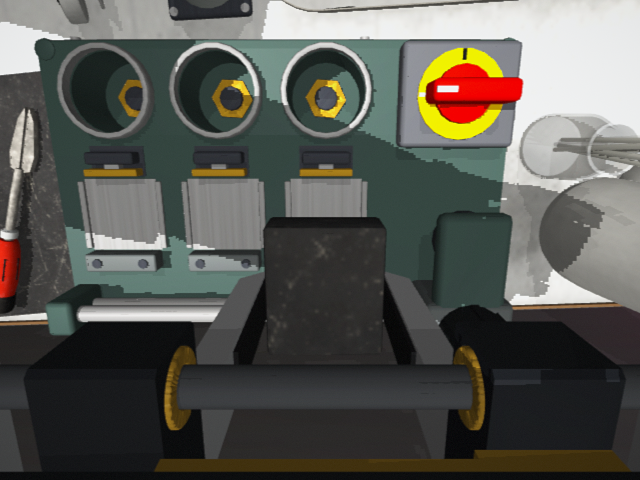

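The picture shows the isolator bar level with its box, so it is off. The nests lie at rows 180–250, the head at (470,260), and the block is held square. I need one clearance check of the head before lowering.

Run:
```python
from h import *
c=cam("wrist"); P=cloud(c)
p=P[205:305,430:515].reshape(-1,3); p=p[(p[:,2]>.11)&(p[:,2]<.23)]
for lo in(.11,.14,.165,.185):
    q=p[p[:,2]>lo]
    if len(q): print(lo,len(q),np.percentile(q,[1,50,99],axis=0).round(3).tolist())
```

```text
0.11 6885 [[0.677, -0.203, 0.119], [0.703, -0.166, 0.143], [0.731, -0.133, 0.144]]
0.14 6123 [[0.679, -0.202, 0.14], [0.705, -0.167, 0.143], [0.731, -0.134, 0.145]]
```

>>> {"name": "carry_out", "arguments": {
  "motion": "0.001 0.001 -0.03 0 0 0 255; 0 0 -0.038 0 0 0 255; 0 0 -0.038 0 0 0 255; 0 0 -0.038 0 0 0 255; 0 0 -0.012 0 0 0 255; 0 0 -0.007 0 0 0 255; 0 0 -0.0042 0 0 0 255; 0 0 0 0 0 0 255; 0 0 0 0 0 0 255"
}}

```text
time_s: 9.13
ee_pos: [0.5951, -0.1425, 0.0928]
eef_rot: [3.139, 0.001, 1.536]
force: [0.4, -0.1, -2.1]
grip_width: 0.0517
grip_force: 25.0
```

>>> {"name": "carry_out", "arguments": {
  "motion": "0 0 -0.0015 0 0 0 255; 0 0 0 0 0 0 255; 0 0 0 0 0 0 255; 0 0 0 0 0 0 60; 0 0 0 0 0 0 60; 0 0 0 0 0 0 60; 0 0 0 0 0 0 60; 0 0 0.02 0 0 0 60; 0 0 0.036 0 0 0 60; 0 0 0.036 0 0 0 60; 0 0 0.036 0 0 0 60; 0 0 0.036 0 0 0 60; 0 0 0 0 0 0 45; 0 0 0 0 0 0 45"
}}

```text
time_s: 10.3
ee_pos: [0.5947, -0.1426, 0.2552]
eef_rot: [3.138, 0.001, 1.536]
force: [-1.3, 1.2, -0.3]
grip_width: 0.0771
grip_force: 0.0
```

Run:
```python
from h import *
o=ctrl.get_obs(); print(o["ee_pos"],o["eef_rot"],o["time_s"])
for n in("side","scene"):
    c=cam(n);P=cloud(c);z=P[...,2];g=c["pixels"].max(-1)
    for r in rects((z>.02)&(z<.033)&(g<75)&(P[...,1]>.15)&(P[...,0]<.6),P,100): print(n,r)
    for r in rects((z>.1)&(z<.109)&(g<75)&(P[...,1]<-.1)&(P[...,0]<.7),P,50): print(n,r)
```

```text
[ 0.59472327 -0.14255573  0.25521108] [3.13788825e+00 9.81859760e-04 1.53589443e+00] 10.3
side ([288.0, 300.0], 306, [424.7, 396.9], [50.5, 59.3], 77.7, 0.0269)
side ([332.0, 302.0], 325, [336.1, 306.5], [53.9, 60.2], 88.4, 0.0268)
side ([378.0, 164.0], 139, [590.9, -137.6], [65.5, 48.8], 82.6, 0.1049)
scene ([355.0, 297.0], 374, [337.5, 308.5], [58.7, 50.0], 0.9, 0.0253)
scene ([294.0, 301.0], 307, [426.1, 399.0], [48.2, 59.1], 77.6, 0.0254)
scene ([370.0, 182.0], 72, [591.2, -143.5], [51.0, 46.1], 0.4, 0.1037)
```

>>> {"name": "carry_out", "arguments": {
  "motion": "-0.0112 0.0358 0 0 0 5.3 45; -0.0112 0.0358 0 0 0 5.3 45; -0.0112 0.0358 0 0 0 5.3 45; -0.0112 0.0358 0 0 0 5.3 45; -0.0112 0.0358 0 0 0 5.3 45; -0.0112 0.0358 0 0 0 5.3 45; -0.0112 0.0358 0 0 0 5.3 45; -0.0112 0.0358 0 0 0 5.3 45; -0.0112 0.0358 0 0 0 5.3 45; -0.0112 0.0358 0 0 0 5.3 45; -0.0112 0.0358 0 0 0 5.3 45; -0.0112 0.0358 0 0 0 5.3 45; -0.0112 0.0358 0 0 0 5.3 45; -0.0112 0.0358 0 0 0 5.3 45; -0.0112 0.0358 0 0 0 5.2 45; 0 0 0 0 0 0 45; 0 0 0 0 0 0 45"
}}

```text
time_s: 11.82
ee_pos: [0.425, 0.3956, 0.2512]
eef_rot: [-3.139, -0.002, 2.924]
force: [1.0, -0.6, -0.1]
grip_width: 0.0776
grip_force: 0.0
```

```bash
cat > blk.py <<'E'
from h import *
c=cam("wrist");P=cloud(c);z=P[...,2];g=c["pixels"].max(-1)
o=ctrl.get_obs(); print(o["ee_pos"].round(4),np.degrees(o["eef_rot"]).round(1))
for r in rects((z>.02)&(z<.03)&(g<90)&(P[...,1]>.15),P,400): print(r)
E
python3 blk.py
```

```text
[0.4257 0.3945 0.2516] [-1.799e+02 -1.000e-01  1.674e+02]
([217.0, 142.0], 3255, [338.8, 306.0], [59.5, 51.9], 1.3, 0.0249)
([325.0, 210.0], 2835, [427.0, 394.8], [50.9, 59.3], 76.8, 0.0249)
```

>>> {"name": "carry_out", "arguments": {
  "motion": "0.001 0 -0.03 0 0 -0.5 45; 0 0 -0.036 0 0 0 45; 0 0 -0.036 0 0 0 45; 0 0 -0.036 0 0 0 45; 0 0 -0.036 0 0 0 45; 0 0 -0.036 0 0 0 45; 0 0 -0.026 0 0 0 45; 0 0 -0.0065 0 0 0 45; 0 0 0 0 0 0 45; 0 0 0 0 0 0 255; 0 0 0 0 0 0 255; 0 0 0 0 0 0 255; 0 0 0 0 0 0 255; 0 0 0 0 0 0 255; 0 0 0 0 0 0 255; 0 0 0 0 0 0 255"
}}

```text
time_s: 13.2
ee_pos: [0.4277, 0.395, 0.012]
eef_rot: [3.14, 0.001, 2.913]
force: [-0.6, -2.8, 6.6]
grip_width: 0.0519
grip_force: 25.0
```

>>> {"name": "carry_out", "arguments": {
  "motion": "0 0 0.02 0 0 0 255; 0 0 0.036 0 0 0 255; 0 0 0.036 0 0 0 255; 0 0 0.036 0 0 0 255; 0 0 0.038 0 0 0 255; 0.0051 -0.0354 0.02 0 0 -5.3 255; 0.0051 -0.0354 0.02 0 0 -5.3 255; 0.0051 -0.0354 0.02 0 0 -5.3 255; 0.0051 -0.0354 0.02 0 0 -5.3 255; 0.0051 -0.0354 0 0 0 -5.3 255; 0.0051 -0.0354 0 0 0 -5.3 255; 0.0051 -0.0354 0 0 0 -5.3 255; 0.0051 -0.0354 0 0 0 -5.3 255; 0.0051 -0.0354 0 0 0 -5.3 255; 0.0051 -0.0354 0 0 0 -5.3 255; 0.0051 -0.0354 0 0 0 -5.2 255; 0.0051 -0.0354 0 0 0 -5.2 255; 0.0051 -0.0354 0 0 0 -5.2 255; 0.0051 -0.0354 0 0 0 -5.2 255; 0.0051 -0.0354 0 0 0 -5.2 255"
}}

```text
time_s: 14.87
ee_pos: [0.5034, -0.1381, 0.2571]
eef_rot: [3.141, 0.0, 1.53]
force: [0.8, 0.2, -2.0]
grip_width: 0.0519
grip_force: 25.0
```

>>> {"name": "carry_out", "arguments": {
  "motion": "0 0 0 0 0 0 255; 0 0 0 0 0 0 255; 0 0 0 0 0 0 255"
}}

```text
time_s: 15.12
ee_pos: [0.5035, -0.136, 0.2568]
eef_rot: [-3.141, -0.0, 1.535]
force: [0.6, 0.8, -1.6]
grip_width: 0.0519
grip_force: 25.0
```

```bash
cat > inh.py <<'E'
from h import *
c=cam("wrist"); P=cloud(c); z=P[...,2]; o=ctrl.get_obs(); e=o["ee_pos"]; print(e.round(4),np.degrees(o["eef_rot"]).round(1))
X,Y=P[...,0]-e[0],P[...,1]-e[1]
m=(abs(z-e[2]-.0145)<.006)&(abs(X)<.022)&(Y>0)&(Y<.05)
print("front edge y-max",(P[m][:,1].max()*1000).round(1) if m.any() else None, np.median(z[m]))
for r in rects((z>.1)&(z<.109)&(P[...,1]<-.1)&(c["pixels"].max(-1)<90),P,200): print(r)
E
python3 inh.py
```

```text
[ 0.5036 -0.1356  0.2569] [180.  -0.  88.]
front edge y-max -105.5 0.26971979080643127
([433.0, 221.0], 4310, [594.3, -139.2], [59.5, 51.8], 87.9, 0.103)
```

>>> {"name": "carry_out", "arguments": {
  "motion": "0.001 0 -0.03 0 0 0 255; 0 0 -0.038 0 0 0 255; 0 0 -0.038 0 0 0 255; 0 0 -0.038 0 0 0 255; 0 0 -0.012 0 0 0 255; 0 0 -0.007 0 0 0 255; 0 0 -0.0034 0 0 0 255; 0 0 0 0 0 0 255; 0 0 0 0 0 0 255; 0 0 -0.0015 0 0 0 255; 0 0 0 0 0 0 255; 0 0 0 0 0 0 255"
}}

```text
time_s: 16.17
ee_pos: [0.5055, -0.1365, 0.0901]
eef_rot: [3.139, 0.001, 1.534]
force: [1.2, 1.5, 5.9]
grip_width: 0.0519
grip_force: 25.0
```

>>> {"name": "carry_out", "arguments": {
  "motion": "0 0 0 0 0 0 60; 0 0 0 0 0 0 60; 0 0 0 0 0 0 60; 0 0 0 0 0 0 60; 0 0 0.02 0 0 0 60; 0 0 0.036 0 0 0 60; 0 0 0.036 0 0 0 60; 0 0 0.036 0 0 0 60; 0 0 0.036 0 0 0 45; 0 0 0 0 0 0 45"
}}

```text
time_s: 17.0
ee_pos: [0.5064, -0.137, 0.2598]
eef_rot: [3.132, 0.003, 1.534]
force: [0.6, -0.2, 0.5]
grip_width: 0.0773
grip_force: 0.0
```

>>> {"name": "carry_out", "arguments": {
  "motion": "-0.0119 0.0316 0 0 0 6.7 45; -0.0119 0.0316 0 0 0 6.7 45; -0.0119 0.0316 0 0 0 6.7 45; -0.0119 0.0316 0 0 0 6.7 45; -0.0119 0.0316 0 0 0 6.7 45; -0.0119 0.0316 0 0 0 6.7 45; -0.0119 0.0316 0 0 0 6.7 45; -0.0119 0.0316 0 0 0 6.7 45; -0.0119 0.0316 0 0 0 6.7 45; -0.0119 0.0316 0 0 0 6.6 45; -0.0119 0.0316 0 0 0 6.6 45; -0.0119 0.0316 0 0 0 6.6 45; -0.0119 0.0316 0 0 0 6.6 45; -0.0119 0.0316 0 0 0 6.6 45; 0 0 0 0 0 0 45; 0 0 0 0 0 0 45"
}}

```text
time_s: 18.33
ee_pos: [0.3374, 0.3069, 0.2524]
eef_rot: [-3.141, -0.0, -3.118]
force: [0.6, 0.4, 0.1]
grip_width: 0.0775
grip_force: 0.0
```

```bash
python3 blk.py
```

```text
[0.3379 0.306  0.2525] [-180.    -0.  -178.8]
([323.0, 209.0], 2821, [338.6, 305.5], [60.0, 51.5], 1.4, 0.0248)
```

>>> {"name": "carry_out", "arguments": {
  "motion": "0.001 0 -0.03 0 0 0 45; 0 0 -0.036 0 0 0 45; 0 0 -0.036 0 0 0 45; 0 0 -0.036 0 0 0 45; 0 0 -0.036 0 0 0 45; 0 0 -0.036 0 0 0 45; 0 0 -0.026 0 0 0 45; 0 0 -0.0065 0 0 0 45; 0 0 0 0 0 0 45; 0 0 0 0 0 0 255; 0 0 0 0 0 0 255; 0 0 0 0 0 0 255; 0 0 0 0 0 0 255; 0 0 0 0 0 0 255; 0 0 0 0 0 0 255; 0 0 0 0 0 0 255"
}}

```text
time_s: 19.72
ee_pos: [0.3396, 0.3064, 0.0114]
eef_rot: [3.141, 0.001, -3.121]
force: [-1.9, -2.5, 9.0]
grip_width: 0.0519
grip_force: 25.0
```

>>> {"name": "carry_out", "arguments": {
  "motion": "0 0 0.02 0 0 0 255; 0 0 0.036 0 0 0 255; 0 0 0.036 0 0 0 255; 0 0 0.036 0 0 0 255; 0 0 0.036 0 0 0 255; 0.0054 -0.0313 0.021 0 0 -6.7 255; 0.0054 -0.0313 0.02 0 0 -6.7 255; 0.0054 -0.0313 0.02 0 0 -6.7 255; 0.0054 -0.0313 0.02 0 0 -6.7 255; 0.0054 -0.0313 0 0 0 -6.7 255; 0.0054 -0.0313 0 0 0 -6.7 255; 0.0054 -0.0313 0 0 0 -6.7 255; 0.0054 -0.0313 0 0 0 -6.7 255; 0.0054 -0.0313 0 0 0 -6.6 255; 0.0054 -0.0313 0 0 0 -6.6 255; 0.0054 -0.0313 0 0 0 -6.6 255; 0.0054 -0.0313 0 0 0 -6.6 255; 0.0054 -0.0313 0 0 0 -6.6 255; 0.0054 -0.0313 0 0 0 -6.6 255; 0 0 0 0 0 0 255"
}}

```text
time_s: 21.38
ee_pos: [0.4148, -0.136, 0.2553]
eef_rot: [-3.141, 0.001, 1.525]
force: [0.8, 0.6, -1.6]
grip_width: 0.0516
grip_force: 25.0
```

>>> {"name": "carry_out", "arguments": {
  "motion": "0 0 0 0 0 0 255; 0 0 0 0 0 0 255"
}}

```text
time_s: 21.55
ee_pos: [0.4145, -0.1318, 0.2554]
eef_rot: [-3.142, -0.0, 1.537]
force: [-0.4, -0.3, -0.2]
grip_width: 0.0518
grip_force: 25.0
```

```bash
python3 inh.py
```

```text
[ 0.4145 -0.1314  0.2555] [180.   -0.   88.1]
front edge y-max -100.8 0.2689142765036742
([433.0, 224.0], 4331, [505.4, -136.8], [60.1, 51.9], 88.3, 0.103)
([540.0, 223.0], 4337, [593.9, -139.1], [59.3, 52.8], 87.9, 0.1029)
([624.0, 300.0], 205, [673.6, -207.6], [25.0, 11.1], 45.8, 0.1043)
```

>>> {"name": "carry_out", "arguments": {
  "motion": "0 -0.0015 -0.03 0 0 0 255; 0 0 -0.038 0 0 0 255; 0 0 -0.038 0 0 0 255; 0 0 -0.038 0 0 0 255; 0 0 -0.012 0 0 0 255; 0 0 -0.006 0 0 0 255; 0 0 -0.003 0 0 0 255; 0 0 0 0 0 0 255; 0 0 0 0 0 0 255; 0 0 -0.0015 0 0 0 255; 0 0 0 0 0 0 255; 0 0 0 0 0 0 255"
}}

```text
time_s: 22.6
ee_pos: [0.4152, -0.1338, 0.0896]
eef_rot: [3.14, 0.0, 1.536]
force: [0.8, 1.4, 3.8]
grip_width: 0.0517
grip_force: 25.0
```

>>> {"name": "carry_out", "arguments": {
  "motion": "0 0 0 0 0 0 60; 0 0 0 0 0 0 60; 0 0 0 0 0 0 60; 0 0 0 0 0 0 60; 0 0 0.02 0 0 0 60; 0 0 0.036 0 0 0 60; 0 0 0.036 0 0 0 60; 0 0 0.036 0 0 0 60; 0 0 0.036 0 0 0 45; 0 0 0 0 0 0 45"
}}

```text
time_s: 23.43
ee_pos: [0.4164, -0.1344, 0.2592]
eef_rot: [3.133, 0.003, 1.536]
force: [1.2, 0.5, 0.6]
grip_width: 0.0773
grip_force: 0.0
```

>>> {"name": "carry_out", "arguments": {
  "motion": "0.0056 0.0167 0 0 0 7 45; 0.0056 0.0167 0 0 0 7 45; 0.0056 0.0167 0 0 0 7 45; 0.0056 0.0167 0 0 0 7 45; 0.0056 0.0167 0 0 0 7 45; 0.0056 0.0167 0 0 0 7 45; 0.0056 0.0167 0 0 0 7 45; 0.0056 0.0167 0 0 0 7 45; 0.0056 0.0167 0 0 0 7 45; 0.0056 0.0167 0 0 0 7 45; 0.0056 0.0167 0 0 0 7 45; 0.0056 0.0167 0 0 0 7 100; 0.0056 0.0167 0 0 0 6 100; 0 0 0 0 0 0 100; 0 0 0 0 0 0 100; 0 0 0 0 0 0 100"
}}

```text
time_s: 24.77
ee_pos: [0.4873, 0.0829, 0.2526]
eef_rot: [-3.141, -0.0, 3.104]
force: [-0.3, -0.3, -0.3]
grip_width: 0.0574
grip_force: 0.0
```

Run:
```python
from h import *
c=cam("wrist"); save(c,"w4.png"); P=cloud(c); z=P[...,2]; H=hsv(c); o=ctrl.get_obs(); print(o["ee_pos"].round(4),np.degrees(o["eef_rot"]).round(1))
m=(H[...,0]>100)&(H[...,0]<125)&(H[...,1]>150)&(z>.14)&(z<.2)
print(rects(m,P,100)); zt=np.percentile(z[m],95); print(zt); print("top",rects(m&(z>zt-.004),P,100))
r=(z>.054)&(z<.064)&(np.hypot(P[...,0]-.49,P[...,1]-.083)<.05); p=P[r][:,:2]*1000
A=np.c_[2*p,np.ones(len(p))]; s=np.linalg.lstsq(A,(p**2).sum(1),rcond=None)[0]; print("cup",len(p),s[:2].round(1),np.sqrt(s[2]+s[0]**2+s[1]**2))
g=c["pixels"].max(-1);print("foot",rects((z>.003)&(z<.016)&(np.hypot(P[...,0]-.49,P[...,1]-.083)<.07)&(g<110),P,50))
```

```text
[0.4873 0.0827 0.2527] [-180.    -0.   177.8]
[([324.0, 249.0], 3441, [489.0, 82.3], [17.3, 85.7], 88.3, 0.185)]
0.1865024084015829
top [([325.0, 252.0], 2997, [489.6, 82.4], [15.7, 84.5], 88.2, 0.1852)]
cup 817 [488.7  82. ] 31.15536030172111
foot [([320.0, 181.0], 1143, [465.8, 80.6], [37.2, 79.0], 4.4, 0.0088)]
```

View pics/w4.png

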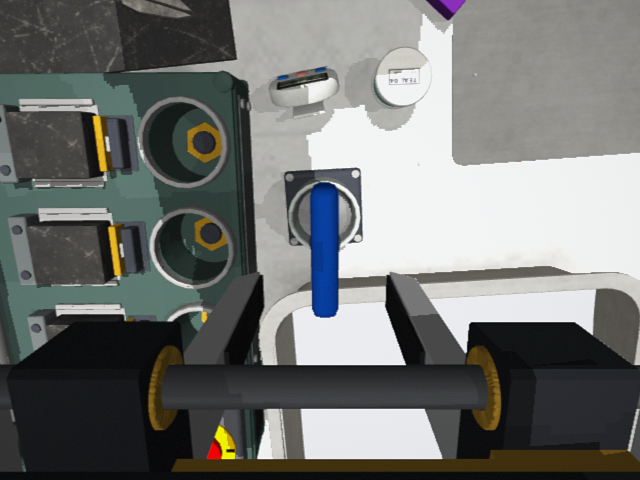

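The view shows the blue handle vertical at (325,250) over its cup, and the blocks seated in the nests at the left. Now I grip the T-socket.

>>> {"name": "carry_out", "arguments": {
  "motion": "0.0015 -0.0004 -0.03 0 0 0 100; 0 0 -0.03 0 0 0 100; 0 0 -0.03 0 0 0 100; 0 0 -0.0165 0 0 0 100; 0 0 0 0 0 0 100; 0 0 0 0 0 0 255; 0 0 0 0 0 0 255; 0 0 0 0 0 0 255; 0 0 0 0 0 0 255; 0 0 0 0 0 0 255; 0 0 0 0 0 0 255; 0 0 0 0 0 0 255; 0 0 0 0 0 0 255; 0 0 0 0 0 0 255; 0 0 0 0 0 0 255",
  "grip_force": 60
}}

```text
time_s: 26.07
ee_pos: [0.4892, 0.083, 0.1467]
eef_rot: [3.142, 0.001, 3.107]
force: [0.0, 0.2, 5.2]
grip_width: 0.0177
grip_force: 60.0
```

>>> {"name": "carry_out", "arguments": {
  "motion": "0 0 0.015 0 0 0 255; 0 0 0.03 0 0 0 255; 0 0 0.035 0 0 0 255; 0 0 0.035 0 0 0 255; 0.0047 -0.0294 0 0 0 0 255; 0.0047 -0.0294 0 0 0 0 255; 0.0047 -0.0294 0 0 0 0 255; 0.0047 -0.0294 0 0 0 0 255; 0 0 0 0 0 0 255; 0 0 0 0 0 0 255; 0 0 0 0 0 0 255"
}}

```text
time_s: 26.98
ee_pos: [0.5075, -0.0343, 0.2608]
eef_rot: [3.141, -0.001, 3.106]
force: [-0.3, -0.1, -3.1]
grip_width: 0.0174
grip_force: 60.0
```

Run:
```python
from h import *
c=cam("wrist"); save(c,"w5.png"); P=cloud(c); z=P[...,2]; H=hsv(c); o=ctrl.get_obs(); print(o["ee_pos"].round(4),np.degrees(o["eef_rot"]).round(2))
X,Y=P[...,0]*1000,P[...,1]*1000
for x0,y0 in((418.7,-31.7),(508.3,-34.7),(597.8,-37.7)):
    m=(z>.0885)&(z<.0935)&(abs(np.hypot(X-x0,Y-y0)-34)<7); p=P[m][:,:2]*1000
    if len(p)<100: continue
    A=np.c_[2*p,np.ones(len(p))]; s=np.linalg.lstsq(A,(p**2).sum(1),rcond=None)[0]; print("ring",len(p),s[:2].round(1),np.sqrt(s[2]+s[0]**2+s[1]**2).round(1))
m=(H[...,0]>100)&(H[...,0]<125)&(H[...,1]>150)&(z>.2); print(rects(m,P,100))
for r in rects((z>.1)&(z<.109)&(P[...,1]<-.09)&(c["pixels"].max(-1)<90),P,200): print(r)
```

```text
[ 0.5076 -0.0339  0.2609] [ 1.7998e+02 -5.0000e-02  1.7803e+02]
ring 1530 [417.7 -31.3] 34.5
ring 841 [507.2 -34.2] 34.5
[([324.0, 286.0], 7290, [481.6, -34.1], [19.7, 87.3], 87.8, 0.2989), ([324.0, 416.0], 583, [546.4, -36.7], [16.3, 9.9], 87.3, 0.299)]
([34.0, 188.0], 2448, [483.8, -272.5], [3.1, 298.7], 89.9, 0.1045)
([197.0, 114.0], 4592, [415.2, -133.1], [60.0, 51.1], 88.0, 0.1031)
([205.0, 224.0], 4007, [505.2, -136.4], [60.4, 51.6], 88.4, 0.103)
([214.0, 308.0], 1634, [581.2, -138.0], [59.7, 27.3], 87.5, 0.1028)
```

View pics/w5.png

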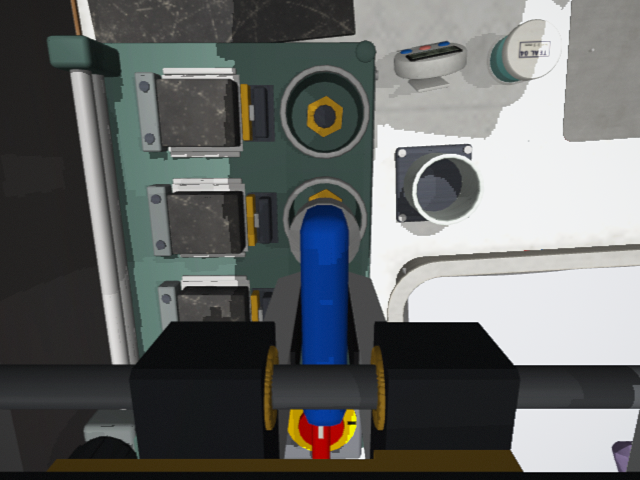

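The tool hangs above bore b; its block is in place and the empty holder is at (445,188). I lower the socket into the bore.

>>> {"name": "carry_out", "arguments": {
  "motion": "0.0002 -0.0006 -0.02 0 0 0 255; 0 0 -0.03 0 0 0 255; 0 0 -0.03 0 0 0 255; 0 0 -0.012 0 0 0 255; 0 0 -0.005 0 0 0 255; 0 0 -0.005 0 0 0 255; 0 0 -0.005 0 0 0 255; 0 0 -0.004 0 0 0 255; 0 0 0 0 0 0 255; 0 0 0 0 0 0 255"
}}

```text
time_s: 27.87
ee_pos: [0.5079, -0.035, 0.1505]
eef_rot: [3.141, -0.0, 3.107]
force: [-3.0, 2.3, -3.8]
grip_width: 0.0177
grip_force: 60.0
```

>>> {"name": "carry_out", "arguments": {
  "motion": "0 0 -0.002 0 0 0 255; 0 0 0 0 0 -6 255; 0 0 0 0 0 -6 255; 0 0 0 0 0 -6 255; 0 0 0 0 0 -6 255; 0 0 0 0 0 -6 255; 0 0 0 0 0 -6 255; 0 0 0 0 0 -6 255; 0 0 0 0 0 -6 255; 0 0 0 0 0 -6 255; 0 0 0 0 0 -6 255; 0 0 0 0 0 -6 255; 0 0 0 0 0 -6 255; 0 0 0 0 0 0 255; 0 0 0 0 0 0 255"
}}

```text
time_s: 29.12
ee_pos: [0.5079, -0.0345, 0.1484]
eef_rot: [3.141, -0.002, 1.849]
force: [-1.7, 6.7, -5.3]
grip_width: 0.0179
grip_force: 60.0
```

```bash
cat > st.py <<'E'
from h import *
o=ctrl.get_obs(); print(o["ee_pos"].round(4),np.degrees(o["eef_rot"]).round(2),o["force"].round(1),o["moment"].round(3),o["grip_width"].round(4),o["time_s"])
E
python3 st.py
```

```text
Traceback (most recent call last):
  File "st.py", line 2, in <module>
    o=ctrl.get_obs(); print(o["ee_pos"].round(4),np.degrees(o["eef_rot"]).round(2),o["force"].round(1),o["moment"].round(3),o["grip_width"].round(4),o["time_s"])
                                                                                                                            ^^^^^^^^^^^^^^^^^^^^^
AttributeError: 'float' object has no attribute 'round'
```

```bash
sed -i 's/o\["grip_width"\].round(4)/o["grip_width"]/' st.py; python3 st.py
```

```text
[ 0.5079 -0.0345  0.1484] [ 1.7999e+02 -1.0000e-01  1.0595e+02] [-1.7  6.7 -5.3] [ 1.985  0.666 -0.102] 0.01790587836333355 29.1167
```

>>> {"name": "carry_out", "arguments": {
  "motion": "0 0 0 0 0 -3 255; 0 0 0 0 0 -3 255; 0 0 0 0 0 0 255; 0 0 0 0 0 0 255"
}}

```text
time_s: 29.45
ee_pos: [0.5079, -0.0345, 0.1484]
eef_rot: [3.142, -0.002, 1.745]
force: [-2.6, 6.4, -4.8]
grip_width: 0.0175
grip_force: 60.0
```

```bash
python3 st.py
```

```text
[ 0.5079 -0.0345  0.1484] [ 1.800e+02 -9.000e-02  9.997e+01] [-2.6  6.4 -4.8] [ 1.906  0.665 -0.024] 0.01751304443916654 29.45
```

>>> {"name": "carry_out", "arguments": {
  "motion": "0 0 0 0 0 -3 255; 0 0 0 0 0 -3 255; 0 0 0 0 0 0 255; 0 0 0 0 0 0 255"
}}

```text
time_s: 29.78
ee_pos: [0.5079, -0.0345, 0.1484]
eef_rot: [-3.142, -0.002, 1.64]
force: [-2.5, 6.6, -5.3]
grip_width: 0.0177
grip_force: 60.0
```

```bash
python3 st.py
```

```text
[ 0.5079 -0.0345  0.1484] [-1.7999e+02 -9.0000e-02  9.3970e+01] [-2.5  6.6 -5.3] [ 1.896  0.7   -0.041] 0.017663961105012334 29.7833
```

```bash
cat > pad.py <<'E'
from h import *
c=cam("wrist"); save(c,"wp.png"); P=cloud(c); z=P[...,2]; X,Y=P[...,0]*1000,P[...,1]*1000
H=hsv(c); br=(H[...,0]>12)&(H[...,0]<35)&(H[...,1]>90)
for r in rects((z>.08)&(z<.1)&br&(Y<-80)&(Y>-130),P,30): print("brass",r)
for r in rects((z>.1)&(z<.109)&(P[...,1]<-.09)&(c["pixels"].max(-1)<90),P,400): print("blk",r)
E
python3 pad.py
```

```text
brass ([148.0, 336.0], 296, [397.9, -96.9], [27.8, 10.8], 51.5, 0.0948)
blk ([316.0, 437.0], 2278, [511.5, -149.8], [39.7, 39.3], 87.9, 0.103)
```

View pics/wp.png

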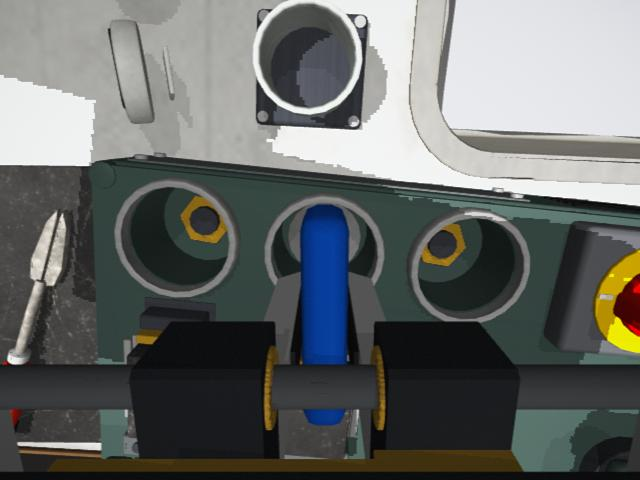

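>>> {"name": "carry_out", "arguments": {
  "motion": "0 0 0 0 0 -2.5 255; 0 0 0 0 0 -2.5 255; 0 0 0 0 0 0 255; 0 0 0 0 0 0 255"
}}

```text
time_s: 30.17
ee_pos: [0.5079, -0.0345, 0.1484]
eef_rot: [-3.141, -0.001, 1.553]
force: [-1.5, 4.9, -5.1]
grip_width: 0.0177
grip_force: 60.0
```

```bash
python3 st.py
python3 - <<'E'
from h import *
for n in("side","scene"):
    c=cam(n); P=cloud(c); z=P[...,2]; H=hsv(c); br=(H[...,0]>12)&(H[...,0]<35)&(H[...,1]>80)&(P[...,1]<-.08)&(P[...,1]>-.13)&(z>.078)&(z<.1)
    print(n,[(r[2],r[3],r[1]) for r in rects(br,P,4)])
E
```

```text
[ 0.5079 -0.0345  0.1484] [-1.7998e+02 -8.0000e-02  8.9010e+01] [-1.5  4.9 -5.1] [1.864 0.672 0.363] 0.01771756356277356 30.1667
side [([406.8, -97.5], [7.0, 14.6], 9)]
scene [([591.6, -99.1], [40.1, 21.1], 46), ([485.6, -102.3], [6.4, 14.9], 12), ([416.0, -94.6], [22.1, 44.5], 58)]
```

>>> {"name": "carry_out", "arguments": {
  "motion": "0 0 0 0 0 -1.5 255; 0 0 0 0 0 -1.5 255; 0 0 0 0 0 0 255; 0 0 0 0 0 0 255"
}}

```text
time_s: 30.6
ee_pos: [0.5079, -0.0346, 0.1484]
eef_rot: [-3.141, -0.001, 1.502]
force: [-1.8, 5.2, -4.2]
grip_width: 0.0177
grip_force: 60.5
```

```bash
python3 st.py
```

```text
[ 0.5079 -0.0346  0.1484] [-1.7999e+02 -5.0000e-02  8.6060e+01] [-1.8  5.2 -4.2] [1.553 0.69  0.897] 0.01767476390583453 30.6
```

>>> {"name": "carry_out", "arguments": {
  "motion": "0 0 0 0 0 -1.5 255; 0 0 0 0 0 -1.5 255; 0 0 0 0 0 0 255; 0 0 0 0 0 0 255"
}}

```text
time_s: 30.93
ee_pos: [0.5079, -0.0348, 0.1484]
eef_rot: [-3.141, -0.0, 1.451]
force: [-2.2, 4.9, -3.3]
grip_width: 0.0179
grip_force: 61.5
```

```bash
python3 st.py
```

```text
[ 0.5079 -0.0348  0.1484] [-1.7999e+02 -2.0000e-02  8.3110e+01] [-2.2  4.9 -3.3] [1.509 0.712 1.302] 0.01787851678613424 30.9333
```

>>> {"name": "carry_out", "arguments": {
  "motion": "0 0 0 0 0 6 255; 0 0 0 0 0 6 255; 0 0 0 0 0 5 255; 0 0 0.015 0 0 0 255; 0 0 0.03 0 0 0 255; 0 0 0.035 0 0 0 255; 0 0 0.035 0 0 0 255; 0 0 0 0 0 7 255; 0 0 0 0 0 7 255; 0.0112 -0.0004 0 0 0 7 255; 0.0112 -0.0004 0 0 0 7 255; 0.0112 -0.0004 0 0 0 7 255; 0.0112 -0.0004 0 0 0 7 255; 0.0112 -0.0004 0 0 0 7 255; 0.0112 -0.0004 0 0 0 7 255; 0.0112 -0.0004 0 0 0 7 255; 0.0112 -0.0004 0 0 0 7 255; 0 0 0 0 0 7 255; 0 0 0 0 0 1 255; 0 0 0 0 0 0 255; 0 0 0 0 0 0 255"
}}

```text
invalid input at $.motion: expected 1 to 20 rows
```

```bash
python3 st.py; python3 pad.py
```

```text
[ 0.5079 -0.0348  0.1484] [-1.7999e+02 -2.0000e-02  8.3110e+01] [-2.2  4.9 -3.3] [1.509 0.712 1.302] 0.01787851678613424 30.9333
brass ([501.0, 338.0], 232, [613.0, -102.1], [8.1, 19.8], 57.0, 0.0945)
blk ([333.0, 436.0], 2203, [499.0, -149.5], [39.2, 39.7], 88.4, 0.103)
```

>>> {"name": "carry_out", "arguments": {
  "motion": "0 0 0 0 0 6 255; 0 0 0 0 0 6 255; 0 0 0 0 0 5 255; 0 0 0.015 0 0 0 255; 0 0 0.03 0 0 0 255; 0 0 0.035 0 0 0 255; 0 0 0.035 0 0 0 255; 0 0 0 0 0 7 255; 0.0112 -0.0004 0 0 0 7 255; 0.0112 -0.0004 0 0 0 7 255; 0.0112 -0.0004 0 0 0 7 255; 0.0112 -0.0004 0 0 0 7 255; 0.0112 -0.0004 0 0 0 7 255; 0.0112 -0.0004 0 0 0 7 255; 0.0112 -0.0004 0 0 0 7 255; 0.0112 -0.0004 0 0 0 7 255; 0 0 0 0 0 7 255; 0 0 0 0 0 7 255; 0 0 0 0 0 1 255; 0 0 0 0 0 0 255"
}}

```text
time_s: 32.65
ee_pos: [0.5978, -0.0387, 0.2636]
eef_rot: [-3.141, 0.001, 3.105]
force: [0.1, 1.0, -3.3]
grip_width: 0.0175
grip_force: 60.0
```

```bash
python3 st.py; python3 pad.py
```

```text
[ 0.5978 -0.0387  0.2636] [-1.7997e+02  6.0000e-02  1.7788e+02] [ 0.1  1.  -3.3] [ 0.057 -0.025 -0.008] 0.017489657870120443 32.65
brass ([244.0, 12.0], 239, [429.9, -96.8], [7.4, 15.8], 88.1, 0.0949)
brass ([238.0, 111.0], 550, [504.2, -106.2], [6.6, 45.3], 88.0, 0.0954)
brass ([253.0, 218.0], 405, [594.9, -101.8], [6.6, 43.7], 88.2, 0.0952)
blk ([37.0, 161.0], 2273, [554.7, -272.3], [3.6, 272.4], 90.0, 0.1046)
blk ([192.0, 12.0], 1986, [432.7, -133.7], [59.9, 17.6], 88.4, 0.1031)
blk ([196.0, 113.0], 4577, [505.4, -138.9], [59.9, 51.6], 88.1, 0.1031)
blk ([209.0, 222.0], 3938, [594.2, -138.5], [60.3, 51.2], 87.8, 0.103)
```

View pics/wp.png

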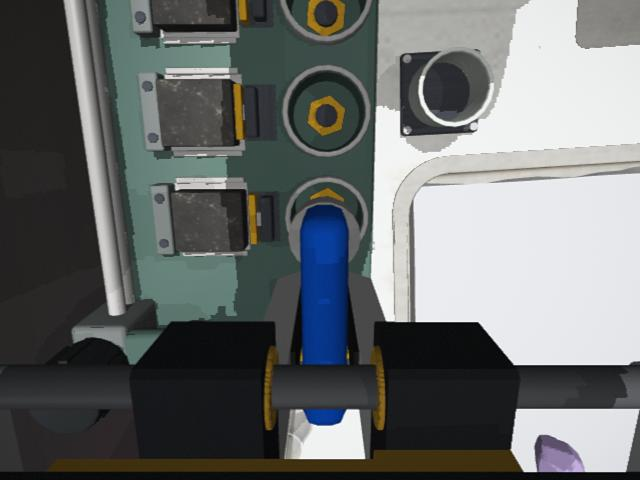

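Block b is against the fence with its pad on it, and the nut at (326,116) has turned. Now bore c.

>>> {"name": "carry_out", "arguments": {
  "motion": "-0.0005 0.0008 -0.02 0 0 0 255; 0 0 -0.03 0 0 0 255; 0 0 -0.03 0 0 0 255; 0 0 -0.012 0 0 0 255; 0 0 -0.005 0 0 0 255; 0 0 -0.005 0 0 0 255; 0 0 -0.005 0 0 0 255; 0 0 -0.004 0 0 0 255; 0 0 -0.004 0 0 0 255; 0 0 0 0 0 0 255; 0 0 0 0 0 0 255"
}}

```text
time_s: 33.62
ee_pos: [0.5972, -0.0376, 0.1486]
eef_rot: [-3.142, 0.0, 3.107]
force: [0.3, 0.3, -4.2]
grip_width: 0.0178
grip_force: 60.0
```

Seated. Turning clockwise.

>>> {"name": "carry_out", "arguments": {
  "motion": "0 0 0 0 0 -6 255; 0 0 0 0 0 -6 255; 0 0 0 0 0 -6 255; 0 0 0 0 0 -6 255; 0 0 0 0 0 -6 255; 0 0 0 0 0 -6 255; 0 0 0 0 0 -6 255; 0 0 0 0 0 -6 255; 0 0 0 0 0 -6 255; 0 0 0 0 0 -6 255; 0 0 0 0 0 -6 255; 0 0 0 0 0 -6 255; 0 0 0 0 0 -6 255; 0 0 0 0 0 -6 255; 0 0 0 0 0 -3 255; 0 0 0 0 0 -2 255; 0 0 0 0 0 -2 255; 0 0 0 0 0 -2 255; 0 0 0 0 0 0 255; 0 0 0 0 0 0 255"
}}

```text
time_s: 35.28
ee_pos: [0.5974, -0.0373, 0.1488]
eef_rot: [3.141, -0.0, 1.485]
force: [1.6, 2.7, -2.9]
grip_width: 0.0178
grip_force: 60.5
```

```bash
python3 st.py
```

```text
[ 0.5974 -0.0373  0.1488] [ 1.7995e+02 -2.0000e-02  8.5110e+01] [ 1.6  2.7 -2.9] [ 0.698 -0.228  0.885] 0.01779307022394203 35.2833
```

>>> {"name": "carry_out", "arguments": {
  "motion": "0 0 0 0 0 -2 255; 0 0 0 0 0 0 255; 0 0 0 0 0 0 255; 0 0 0 0 0 6 255; 0 0 0 0 0 6 255; 0 0 0 0 0 5 255; 0 0 0.015 0 0 0 255; 0 0 0.03 0 0 0 255; 0 0 0.035 0 0 0 255; 0 0 0.035 0 0 0 255; 0 0 0 0 0 0 255"
}}

```text
time_s: 36.2
ee_pos: [0.5987, -0.0382, 0.2709]
eef_rot: [3.132, 0.003, 1.745]
force: [1.0, -0.7, -1.1]
grip_width: 0.0174
grip_force: 60.0
```

>>> {"name": "carry_out", "arguments": {
  "motion": "-0.0149 0.0005 0 0 0 6.5 255; -0.0149 0.0005 0 0 0 6.5 255; -0.0149 0.0005 0 0 0 6.5 255; -0.0149 0.0005 0 0 0 6.5 255; -0.0149 0.0005 0 0 0 6.5 255; -0.0149 0.0005 0 0 0 6.5 255; -0.0149 0.0005 0 0 0 6.5 255; -0.0149 0.0005 0 0 0 6.5 255; -0.0149 0.0005 0 0 0 6.5 255; -0.0149 0.0005 0 0 0 6.5 255; -0.0149 0.0005 0 0 0 6.5 255; -0.0149 0.0005 0 0 0 6.5 255; 0 0 0 0 0 0 255; 0 0 0 0 0 0 255; 0 0 0 0 0 0 255"
}}

```text
time_s: 37.45
ee_pos: [0.4187, -0.0318, 0.2632]
eef_rot: [-3.141, 0.0, 3.104]
force: [-1.0, 0.3, -3.9]
grip_width: 0.0176
grip_force: 60.0
```

```bash
python3 st.py; python3 pad.py
```

```text
[ 0.4187 -0.0318  0.2632] [-1.7999e+02  1.0000e-02  1.7784e+02] [-1.   0.3 -3.9] [ 0.135 -0.055 -0.035] 0.01758852036811319 37.45
brass ([252.0, 218.0], 423, [415.1, -95.9], [6.6, 43.8], 88.3, 0.0953)
brass ([248.0, 304.0], 282, [496.9, -106.1], [6.6, 28.7], 87.8, 0.0952)
blk ([34.0, 193.0], 2336, [397.9, -272.6], [293.5, 3.7], 0.0, 0.1045)
blk ([207.0, 222.0], 3948, [415.2, -133.3], [60.3, 51.9], 87.7, 0.103)
blk ([211.0, 308.0], 1680, [492.9, -138.5], [59.6, 28.3], 87.9, 0.1028)
```

>>> {"name": "carry_out", "arguments": {
  "motion": "-0.0005 0.0003 -0.02 0 0 0 255; 0 0 -0.03 0 0 0 255; 0 0 -0.03 0 0 0 255; 0 0 -0.012 0 0 0 255; 0 0 -0.005 0 0 0 255; 0 0 -0.005 0 0 0 255; 0 0 -0.005 0 0 0 255; 0 0 -0.004 0 0 0 255; 0 0 -0.0035 0 0 0 255; 0 0 0 0 0 0 255; 0 0 0 0 0 0 255"
}}

```text
time_s: 38.42
ee_pos: [0.4179, -0.0313, 0.1491]
eef_rot: [-3.141, 0.0, 3.107]
force: [-0.0, 0.5, -4.0]
grip_width: 0.0175
grip_force: 60.0
```

>>> {"name": "carry_out", "arguments": {
  "motion": "0 0 0 0 0 -6 255; 0 0 0 0 0 -6 255; 0 0 0 0 0 -6 255; 0 0 0 0 0 -6 255; 0 0 0 0 0 -6 255; 0 0 0 0 0 -6 255; 0 0 0 0 0 -6 255; 0 0 0 0 0 -6 255; 0 0 0 0 0 -6 255; 0 0 0 0 0 -6 255; 0 0 0 0 0 -6 255; 0 0 0 0 0 -6 255; 0 0 0 0 0 -6 255; 0 0 0 0 0 -6 255; 0 0 0 0 0 -3 255; 0 0 0 0 0 -3 255; 0 0 0 0 0 -3 255; 0 0 0 0 0 -2 255; 0 0 0 0 0 0 255; 0 0 0 0 0 0 255"
}}

```text
time_s: 40.08
ee_pos: [0.4179, -0.0312, 0.1491]
eef_rot: [3.141, 0.0, 1.451]
force: [-1.3, 1.8, -2.1]
grip_width: 0.0178
grip_force: 61.2
```

```bash
python3 st.py
```

```text
[ 0.4179 -0.0312  0.1491] [179.98   0.    83.13] [-1.3  1.8 -2.1] [0.502 0.3   1.154] 0.017770211072025144 40.0833
```

>>> {"name": "carry_out", "arguments": {
  "motion": "0 0 0 0 0 6 255; 0 0 0 0 0 6 255; 0 0 0 0 0 5 255; 0 0 0.015 0 0 0 255; 0 0 0.03 0 0 0 255; 0 0 0.035 0 0 0 255; 0 0 0.035 0 0 0 255; 0 0 0 0 0 0 255"
}}

```text
time_s: 40.75
ee_pos: [0.4197, -0.0317, 0.2703]
eef_rot: [3.132, 0.003, 1.746]
force: [1.2, -1.1, -2.7]
grip_width: 0.0175
grip_force: 60.0
```

>>> {"name": "carry_out", "arguments": {
  "motion": "0.0059 0.0095 0 0 0 6.5 255; 0.0059 0.0095 0 0 0 6.5 255; 0.0059 0.0095 0 0 0 6.5 255; 0.0059 0.0095 0 0 0 6.5 255; 0.0059 0.0095 0 0 0 6.5 255; 0.0059 0.0095 0 0 0 6.5 255; 0.0059 0.0095 0 0 0 6.5 255; 0.0059 0.0095 0 0 0 6.5 255; 0.0059 0.0095 0 0 0 6.5 255; 0.0059 0.0095 0 0 0 6.5 255; 0.0059 0.0095 0 0 0 6.5 255; 0.0059 0.0095 0 0 0 6.5 255; 0 0 0 0 0 0 255; 0 0 0 0 0 0 255; 0 0 0 0 0 0 255"
}}

```text
time_s: 42.0
ee_pos: [0.4884, 0.0823, 0.2635]
eef_rot: [-3.141, -0.0, 3.103]
force: [0.1, 0.1, -3.8]
grip_width: 0.0178
grip_force: 60.0
```

```bash
python3 st.py; python3 pad.py
python3 - <<'E'
from h import *
c=cam("wrist"); P=cloud(c); z=P[...,2]
r=(z>.052)&(z<.064)&(np.hypot(P[...,0]-.489,P[...,1]-.082)<.045); p=P[r][:,:2]*1000
A=np.c_[2*p,np.ones(len(p))]; s=np.linalg.lstsq(A,(p**2).sum(1),rcond=None)[0]; print("cup",len(p),s[:2].round(1),np.sqrt(s[2]+s[0]**2+s[1]**2))
E
```

```text
[0.4884 0.0823 0.2635] [-1.7999e+02 -2.0000e-02  1.7781e+02] [ 0.1  0.1 -3.8] [ 0.11  -0.068  0.048] 0.017794420672420538 42.0
brass ([99.0, 142.0], 580, [415.1, -103.2], [7.9, 45.8], 88.1, 0.0953)
brass ([113.0, 244.0], 513, [506.2, -106.3], [7.7, 47.5], 88.9, 0.0952)
brass ([126.0, 336.0], 448, [594.8, -109.1], [7.4, 45.0], 88.2, 0.095)
blk ([54.0, 143.0], 4638, [414.9, -135.8], [60.5, 51.0], 87.9, 0.103)
blk ([72.0, 250.0], 3822, [505.0, -138.9], [60.9, 52.0], 87.7, 0.1028)
blk ([86.0, 341.0], 2821, [591.6, -141.7], [60.7, 48.2], 87.3, 0.1028)
cup 540 [488.8  82.1] 31.020291617865496
```

All three blocks are clamped against their fences. Next I stand the T-socket back in its holder.

>>> {"name": "carry_out", "arguments": {
  "motion": "0.0005 0 -0.02 0 0 0 255; 0 0 -0.03 0 0 0 255; 0 0 -0.025 0 0 0 255; 0 0 -0.015 0 0 0 255; 0 0 -0.012 0 0 0 255; 0 0 -0.008 0 0 0 255; 0 0 -0.004 0 0 0 255; 0 0 -0.002 0 0 0 255; 0 0 0 0 0 0 255; 0 0 0 0 0 0 255"
}}

```text
time_s: 42.93
ee_pos: [0.4894, 0.0827, 0.1485]
eef_rot: [3.141, 0.001, 3.106]
force: [0.2, 0.2, -3.3]
grip_width: 0.0177
grip_force: 60.0
```

>>> {"name": "carry_out", "arguments": {
  "motion": "0 0 -0.0015 0 0 0 255; 0 0 0 0 0 0 255; 0 0 0 0 0 0 120; 0 0 0 0 0 0 120; 0 0 0 0 0 0 120; 0 0 0 0 0 0 120; 0 0 0.02 0 0 0 120; 0 0 0.035 0 0 0 120; 0 0 0.035 0 0 0 120; 0 0 0.025 0 0 0 120; 0 0 0 0 0 0 110; 0 0 0 0 0 0 110"
}}

```text
time_s: 43.93
ee_pos: [0.4894, 0.0828, 0.2623]
eef_rot: [3.141, 0.002, 3.107]
force: [0.5, -0.2, -0.6]
grip_width: 0.0531
grip_force: 0.0
```

Run:
```python
from h import *
c=cam("wrist"); save(c,"w6.png"); P=cloud(c); z=P[...,2]; H=hsv(c); o=ctrl.get_obs(); print(o["ee_pos"].round(4),np.degrees(o["eef_rot"]).round(1))
m=(H[...,0]>100)&(H[...,0]<125)&(H[...,1]>150)&(z>.14)&(z<.2); print(rects(m,P,100),np.percentile(z[m],[5,95]))
```

```text
[0.4889 0.0827 0.2609] [-180.   -0.  178.]
[([324.0, 241.0], 3224, [488.5, 81.9], [17.2, 85.4], 88.2, 0.185)] [0.181051   0.18654649]
```

View pics/w6.png

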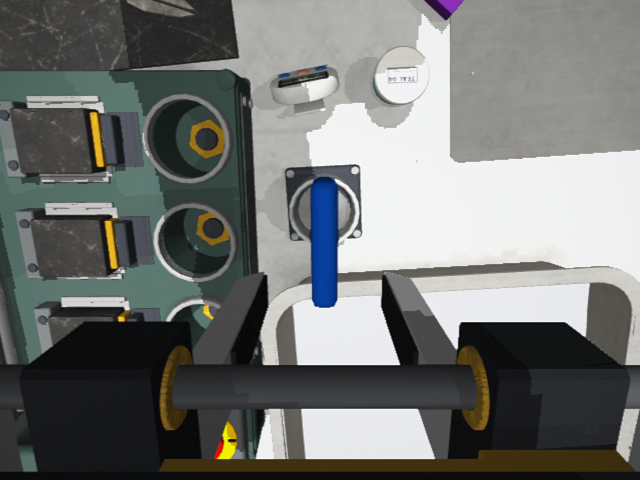

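The T-socket stands in its cup again (handle at (324,241), top at 186 mm). Now the isolator.

>>> {"name": "carry_out", "arguments": {
  "motion": "0.0305 -0.0182 0 0 0 0 100; 0.0305 -0.0182 0 0 0 0 100; 0.0305 -0.0182 0 0 0 0 100; 0.0305 -0.0182 0 0 0 0 100; 0.0305 -0.0182 0 0 0 0 100; 0.0305 -0.0181 0 0 0 0 100; 0.0307 -0.018 0 0 0 0 100; 0 0 0 0 0 0 100; 0 0 0 0 0 0 100; 0 0 -0.03 0 0 0 100; 0 0 -0.036 0 0 0 100; 0 0 -0.036 0 0 0 100; 0 0 -0.03 0 0 0 100; 0 0 -0.0085 0 0 0 100; 0 0 0 0 0 0 100; 0 0 0 0 0 0 100",
  "grip_force": 45
}}

```text
time_s: 45.32
ee_pos: [0.703, -0.0441, 0.1226]
eef_rot: [-3.141, 0.002, 3.107]
force: [-0.0, -0.2, 0.6]
grip_width: 0.0572
grip_force: 0.0
```

>>> {"name": "carry_out", "arguments": {
  "motion": "0 0 0 0 0 0 255; 0 0 0 0 0 0 255; 0 0 0 0 0 0 255; 0 0 0 0 0 0 255; 0 0 0 0 0 0 255; 0 0 0 0 0 0 255; 0 0 0 0 0 0 255; 0 0 0 0 0 0 255; 0 0 0 0 0 0 255"
}}

```text
time_s: 46.07
ee_pos: [0.7028, -0.0443, 0.1209]
eef_rot: [3.141, 0.0, 3.107]
force: [0.4, 0.5, 0.6]
grip_width: 0.0159
grip_force: 45.0
```

>>> {"name": "carry_out", "arguments": {
  "motion": "0 0 0 0 0 -7 255; 0 0 0 0 0 -7 255; 0 0 0 0 0 -7 255; 0 0 0 0 0 -7 255; 0 0 0 0 0 -7 255; 0 0 0 0 0 -7 255; 0 0 0 0 0 -7 255; 0 0 0 0 0 -7 255; 0 0 0 0 0 -7 255; 0 0 0 0 0 -7 255; 0 0 0 0 0 -7 255; 0 0 0 0 0 -7 255; 0 0 0 0 0 -6 255; 0 0 0 0 0 0 255; 0 0 0 0 0 0 255; 0 0 0 0 0 0 255"
}}

```text
time_s: 47.4
ee_pos: [0.7024, -0.0447, 0.1209]
eef_rot: [-3.141, 0.0, 1.54]
force: [-5.0, -1.9, 3.6]
grip_width: 0.0154
grip_force: 45.0
```

>>> {"name": "carry_out", "arguments": {
  "motion": "0 0 0 0 0 0 100; 0 0 0 0 0 0 100; 0 0 0 0 0 0 100; 0 0 0 0 0 0 100; 0 0 0.02 0 0 0 100; 0 0 0.036 0 0 0 100; 0 0 0.036 0 0 0 100; 0 0 0.036 0 0 0 100; 0 0 0.036 0 0 0 100; -0.03 0.03 0 0 0 0 0; -0.03 0.03 0 0 0 0 0; -0.03 0.03 0 0 0 0 0; 0 0 0 0 0 0 0; 0 0 0 0 0 0 0"
}}

```text
time_s: 48.57
ee_pos: [0.6136, 0.0453, 0.2858]
eef_rot: [3.14, -0.0, 1.539]
force: [0.0, -0.6, 1.2]
grip_width: 0.0869
grip_force: 0.0
```

```bash
python3 st.py
python3 - <<'E'
from h import *
for n in("wrist","side"):
    c=cam(n); save(c,n+"_end.png"); P=cloud(c); z=P[...,2]; H=hsv(c)
    red=((H[...,0]<8)|(H[...,0]>172))&(H[...,1]>150)&(z>.136)&(z<.15)&(P[...,1]<.05); print(rects(red,P,20))
    for r in rects((z>.1)&(z<.109)&(P[...,1]<-.09)&(P[...,1]>-.18)&(c["pixels"].max(-1)<90),P,200): print("blk",r)
    m=(H[...,0]>100)&(H[...,0]<125)&(H[...,1]>150)&(z>.14)&(z<.2); print(rects(m,P,50))
E
```

```text
[0.6136 0.0453 0.2858] [179.93  -0.    88.17] [ 0.  -0.6  1.2] [-0.008  0.017 -0.088] 0.08688860707359188 48.5667
[([426.0, 340.0], 448, [701.4, -57.3], [34.1, 15.4], 88.0, 0.1414)]
blk ([226.0, 416.0], 669, [504.8, -159.6], [18.1, 51.9], 87.9, 0.1032)
blk ([313.0, 416.0], 644, [594.0, -163.0], [18.2, 50.5], 88.7, 0.1029)
[([149.0, 190.0], 3519, [491.0, 82.4], [17.6, 87.0], 88.2, 0.1849)]
[([339.0, 151.0], 27, [697.3, -51.0], [31.3, 11.9], 88.2, 0.144)]
[([355.0, 200.0], 241, [486.4, 85.1], [21.1, 83.7], 89.9, 0.1834)]
```

View pics/side_end.png

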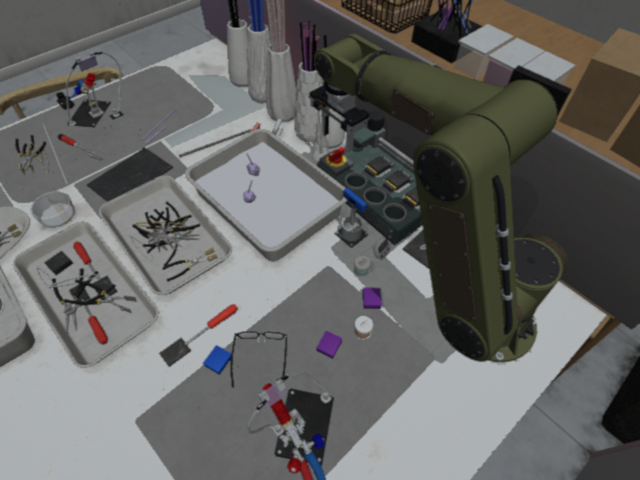

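The side view shows the blocks in the nests around (380,165)–(405,183), the T-socket in its holder at (352,205), the isolator at (339,157) back along machine x (on), and only the purple and blue pieces left on the mat. I'm handing in.

```bash
python3 -c "
from station import ctrl
print(ctrl.hand_in())"
```

```text
the job is handed in; nothing more can be done
None
```

The job is handed in at about 49 s: three blocks are nested and clamped, each nut turned until the torque rose sharply at its stop, the T-socket is back in its holder, and the isolator was switched on last; the verdict was not shown.

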